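# Fetch the check weight with the sprung tongs

### The arm

A 6-joint arm with a two-finger parallel gripper is mounted at the origin on a cart in front of the work surface, level with it; the furniture and walls round the work are solid. World frame = base frame: x ahead of the robot, y to its left, z up, the work surface at z = 0. Lengths are in m, angles in rad, forces in N, time in s.
With the tool pointing down it reaches from about 0.375 to 0.975 m from the base axis. Payload 3.8 kg.
Tool frame: the origin (TCP) lies midway between the tips of the shut fingers; the grasp point (between the pads) lies robot.grip_point_offset behind it (robot.grip_point_offset is the distance from the TCP to the grasp point, in m); z points along the fingers, y is the line along which they close (so a half turn about z gives the same grasp; the last joint's range is limited). The gripper opens to 85 mm and grips with 20 to 120 N. Pads are 22 mm wide; open, the fingers measure 114 mm over their backs; the gripper's body (76 mm by 85 mm) begins 54 mm behind the grasp point. The pads swing forward as they close: fully open they stand 13 mm farther back than shut.
Start: joints at [1.301, 0.264, 1.604, -0, 1.274, -0.037], TCP at [0.156, 0.657, 0.231] pointing down, gripper open.
Joint ranges: [-2.63, 2.63], [-0.94, 2.18], [0.31, 2.57], [-1.31, 4.45], [0, 2.66], [-2.55, 2.55]. Speed limits (rad/s): [2.57, 2.57, 3.14, 3.14, 3.14, 3.14].

### API

Orientations are given as a 3x3 rotation matrix whose columns are the frame's x, y, z axes.
In Python, from station import status, vision, robot, nets gives the robot as it stands.
- The arm moves only by the tool apply_moves, never from a script. Its arguments are lists of equal length, an entry for each row: "fingers": the closure, from 0 (fully open) to 1 (shut); "travel": the shift along the tool's x, y, z each as a share of 20 mm, from -1 to 1, a list of three; "turn": the turn, a rotation vector about the tool's x, y, z each as a share of 0.08 rad, from -1 to 1, a list of three. In form: {"fingers": [fingers, ...], "travel": [[x, y, z], ...], "turn": [[ax, ay, az], ...]}. A call has 1 to 8 rows; each row shifts and turns the commanded pose from where the row before left it, along the tool's axes as they then stand; what a row does not reach is not made up. A row lasts 1/8 s, in which the tool goes at most 62.5 mm and 10.7 degrees, less where a joint would pass 70% of its speed; a pose out of reach is approached as far as the arm can. A call with a number of a shift or a turn outside -1 to 1 is refused whole. A call with a gripper value outside its range is refused whole. The fingers move at their own pace and stop on an object; the grip force is fixed at half the most. Time passes only in rows, so rows that do not move let the fingers close. It gives the time, the measured TCP pose, the force, the opening and the grip force at its end, in the units of the state.
- status.observe(): the state, without advancing time (a new reading comes with each control period).
- vision.camera(name): name is "side" or "top" or "wrist"; returns a dict with "img" (384x512x3 uint8, blue, green, red), "vfov" (degrees; the focal length in pixels is half the picture's height over the tangent of half this angle, whatever the lens; pixels are square), "cx", "cy" (the principal point, pixels), "rvec" (rotation vector, rad) and "tvec" (3), from world to camera coordinates, as OpenCV has them. Camera axes: x right, y down, z forward; pixel columns grow to the right and rows downward; lengths in m; the calibration is good to about 2 mm. A picture is of the moment at which its call begins. There is no depth.
- robot.close_job(): hands the job in; it is judged then, once.
Trained networks look in a picture, given as the dict that the camera call returned (one of the last four; its "shot" number tells which), for a name from the list of things; names that differ only in an ending like _2 or _b are one class to them, and where a whole thing is asked for, a point or a joint stands for the part that bears it (a point fixed in the world has none). Each returns a list of dicts, best first, with "confidence" (0 to 1); they miss things now and then, are a little off and sometimes report something else, mostly with a low value. They report only what shows in the picture. A call takes as long as a camera call.
- nets.find_in(picture, query): "centre" ([x, y, z] in m, in the coordinates of the camera as it stood for that picture, good to about 4 mm: the middle of the surface that is visible of it).
- nets.outline_of(picture, query): "pixels" (384x512 bool, what is visible of it).
- nets.place_of(picture, query): "centre" ([x, y, z] in m, in the coordinates of the camera as it stood for that picture, good to about 4 mm: a listed point, or the origin of a listed thing).
The state is a dict: "time_s": time; "q": joint angles; "joint_velocities": joint speeds; "joint_efforts": joint torques, N m; "eef_pos": TCP position; "tool_rot": TCP orientation; "contact_force": force on the tool from outside, world axes, zero at the start; "wrist_torque": the same for the moment, N m; "finger_gap": opening from 0.0 (shut) to 1.0 (fully open); "finger_force": force on a finger pad.
Only numpy, scipy, OpenCV 4.12 (cv2) and the standard library are available. Lean on these libraries where they do the work, as an engineer would, in place of code of your own. Each camera call takes 0.05 s, during which the arm holds its last target. There are 200 camera calls.

### The job

Check the pocket scale: with the sprung tongs, lift the medium one of the three check weights out of its deep pocket and stand it upright in the middle of the round pan, without dropping it or touching any weight with the gripper's own fingers. Only the head of the tongs shows above their sleeve, so draw them by the head, lower them open over the weight and let go of them, standing in the pocket, then take them again by the finger rests and squeeze. Finish with the tongs standing all the way down in their sleeve again; leave the other two weights in their pockets and the bottle, jar and pen where they are.

Things in the scene. Friction and masses are not known exactly. Their poses are not given: they have to be found in the camera images.
- tongs: Upright sprung tongs, 150 mm long, 80 g: black head on top, two steel arms. Origin: midway between the arms at tip level; z up to the head, jaws close along y. V jaws at the lower ends, 22 mm high, 22 mm wide along x; open, 37 mm between them, 54 mm outside. They start in the sleeve, y along the sleeve's y; let go in a pocket they stand on their tips, leaning a little
- tongs_head (a point): Point in the tongs' rigid black head, 10 mm below its top and 140 mm above the tips. The head is 22 mm along the tongs' y, 14 mm along x, 34 mm tall. Held across x the arms stay open; fingers closed on it along y squeeze the arms too
- tongs_rests (a point): Midway between the black ribbed finger rests on the arms' outsides, 106 mm above the tips. Rests: 18 mm wide, 24 mm tall, 40 mm across (y) open, 34 mm when closed on the medium weight. Springs push them apart: 3 N each when open, 7 N when closed. Held at about 38.5 mm the tongs stay in the fingers with jaws open (over 30 mm); 25 N grips the weight safely
- tongs_arm_l (a joint): Angle of one arm (the other follows it equally), rad: 0 open, 0.08 closed on the medium weight, 0.15 the stop
- sleeve: Upright aluminium sleeve, fixed, 54 mm along x, 86 mm along y, 126 mm high, on a foot plate 78 x 110 x 6 mm. Origin: centre of the underside. Its open-topped slot is 32 mm along x and 64 mm along y, its floor 8 mm above the origin. The standing tongs show 32 mm above it. Lowered by the rests until the fingertips are just above the rim and let go, they slide the last 20 mm down
- weight_block: Grey block, fixed, 84 mm along x, 146 mm along y, 85 mm high. Origin: centre of the underside. Three open-topped pockets side by side at y = -46, 0 and +46 mm, each 66 mm long (along x) and 34 mm wide (along y), with the floor 10 mm above the origin (75 mm deep). One weight stands in each pocket, in any order, up to 3 mm off the middle
- weight_large: Brass-coloured check weight with a knob, 27 mm across, 52 mm high, 200 g. Origin: centre of the underside, z up
- weight_medium: Grey metal check weight with a knob, 22 mm across, 42 mm high, about 100 g, the one to fetch. Origin: centre of the underside, z up
- weight_small: Grey metal check weight with a knob, 17 mm across, 34 mm high. Origin: centre of the underside, z up
- pocket_scale: Flat black pocket scale, fixed, 130 mm along x, 80 mm along y; display and keys at the -x end. Origin: centre of the underside
- pan (a point): Centre of the top face of the pocket scale's fixed round steel pan (72 mm across), 22 mm above the worktop; z up
- pump_bottle: White pump bottle, loose, 54 mm across, 168 mm high, beside the block's -y side. Origin: about the centre of the underside
- capped_jar: Capped jar, loose, 86 mm across, 94 mm high, behind the sleeve (+x). Origin: centre of the underside
- pen: Blue pen, loose, 140 mm long, 9 mm high, lying along its y near the front edge. Origin: middle of the underside

How it is judged:
On the way, in this order (a step that is already met when the one before it is completed fails the run):
1. the tongs stand in the medium weight's pocket, over the weight, let go (z of tongs in the frame of weight_block below 0.03 m and horizontal distance between tongs and weight_medium below 0.025 m and contact force between the fingers and tongs below 0.1 N), for 0.2 s.
2. the medium weight is lifted clear of the block, held by the tongs (z of weight_medium in the frame of weight_block above 0.09 m and contact force between tongs and weight_medium above 0.3 N), for 0.2 s.
3. the medium weight stands upright in the middle of the pan (horizontal distance between weight_medium and pan below 0.02 m and z of weight_medium in the frame of pan between -0.004 and 0.004 m and angle between weight_medium's own z axis and vertical below 0.1 rad), for 0.2 s.
At the end, for the whole second after the job is handed in: The medium weight stands upright (within 0.1 rad) on the pan, its middle within 20 mm of the pan's centre, at rest; the tongs stand in the sleeve, down to its floor within 12 mm, upright within 0.2 rad and at rest; the large and the small weight are still down in their pockets (all of step 3 and linear speed of each of weight_medium, tongs below 0.02 m/s and horizontal distance between tongs and sleeve below 0.02 m and z of tongs in the frame of sleeve below 0.02 m and angle between tongs's own z axis and vertical below 0.2 rad and z of each of weight_large, weight_small in the frame of weight_block below 0.03 m); the robot touches nothing.
It fails at once if the robot's own fingers touch one of the weights (contact force between the fingers and weight_large above 0.5 N or contact force between the fingers and weight_medium above 0.5 N or contact force between the fingers and weight_small above 0.5 N).
It fails at once if the large or the small weight leaves its pocket (z of any of weight_large, weight_small in the frame of weight_block above 0.04 m).
It fails at once if the pump bottle, the capped jar or the pen is shoved more than 30 mm, or the bottle or jar knocked over (distance of any of pump_bottle, capped_jar, pen from where it was at the start of the episode above 0.03 m or angle between any of pump_bottle, capped_jar's own z axis and vertical above 0.4 rad).
It fails at once if the medium weight is dropped (it moves faster than 0.5 m/s, free of the tongs) (linear speed of weight_medium above 0.5 m/s and contact force between tongs and weight_medium below 0.02 N).
It fails at once if the medium weight is knocked over (angle between weight_medium's own z axis and vertical above 0.8 rad).
It also fails if it takes over 72 s, if anything falls off the work surface, if the arm or the gripper's body presses on something with over 40 N, if the wrist force passes 120 N, or if a joint passes its speed limit or range.

## Working session

There is one attempt and no reset: what is moved stays moved. The work goes in short steps, Python scripts to look and compute and a tool call to move; the robot and the scene stay as the last step left them, time stands still between calls to the robot, and variables do not carry over. Pictures are saved under pics/ and viewed, at most 10 in all, crops included, and the job is handed in when it is done.

Besides the shell and the picture viewer there is one more tool, called by a JSON object that holds its "name" and its "arguments". apply_moves: Moves the arm, as the interface text tells. Shift numbers are shares of 20 mm and turn numbers shares of 0.08 rad, none past 1 either way. Its arguments: {"type":"object","properties":{"fingers":{"type":"array"},"travel":{"type":"array"},"turn":{"type":"array"}},"required":["fingers","travel","turn"]}

```bash
mkdir -p pics; cat > h.py <<'E'
import numpy as np, cv2
from station import status, vision, robot, nets
def RT(p): return cv2.Rodrigues(np.array(p["rvec"],float))[0], np.array(p["tvec"],float).ravel()
def w(p,c):
    R,t=RT(p); return R.T@(np.array(c)-t)
def ray(p,u,v):
    R,t=RT(p); f=192/np.tan(np.radians(p["vfov"])/2)
    d=R.T@np.array([(u-p["cx"])/f,(v-p["cy"])/f,1]); return -R.T@t, d
def atz(p,u,v,z):
    o,d=ray(p,u,v); return o+d*(z-o[2])/d[2]
def proj(p,X):
    R,t=RT(p); f=192/np.tan(np.radians(p["vfov"])/2); c=R@np.array(X)+t; return c[:2]/c[2]*f+[p["cx"],p["cy"]]
def st():
    s=status.observe(); print("t",s["time_s"],"p",np.round(s["eef_pos"],4),"gap",s["finger_gap"],"ff",s["finger_force"],"F",np.round(s["contact_force"],1)); return s
E
python3 - <<'E'
from h import *
s=st(); print(np.round(s["tool_rot"],3), robot.grip_point_offset)
ims=[]
for n in ["top","side","wrist"]:
    p=vision.camera(n); cv2.imwrite(f"pics/{n}0.png",p["img"]); ims.append(p["img"])
    R,t=RT(p); print(n,"cam",np.round(-R.T@t,3),p["vfov"])
    for q in ["tongs","tongs_head","sleeve","weight_block","weight_large","weight_medium","weight_small","pocket_scale","pan","pump_bottle","capped_jar","pen"]:
        r=nets.place_of(p,q)
        print(q,[(np.round(w(p,x["centre"]),4),round(x["confidence"],2)) for x in r[:2]])
E
```

```text
t 0.0 p [0.1555 0.6561 0.23  ] gap 1.0020931183753694 ff 0.0 F [0.2 0.8 0.2]
[[-0.973  0.231 -0.001]
 [ 0.231  0.973 -0.002]
 [ 0.    -0.002 -1.   ]] 0.0187
top cam [ 0.264 -0.006  1.313] 43.93568761525938
tongs [(array([0.4647, 0.2826, 0.0062]), 0.43)]
tongs_head [(array([0.4661, 0.284 , 0.1463]), 0.64), (array([0.5396, 0.0958, 0.0122]), 0.44)]
sleeve [(array([ 0.4666,  0.2828, -0.0028]), 0.86), (array([0.4649, 0.2831, 0.0094]), 0.28)]
weight_block [(array([5.221e-01, 4.840e-02, 3.000e-04]), 0.93)]
weight_large [(array([0.5177, 0.0094, 0.007 ]), 0.6), (array([ 0.5131, -0.2686,  0.017 ]), 0.49)]
weight_medium [(array([0.5256, 0.0549, 0.0089]), 0.54)]
weight_small [(array([ 0.3743, -0.0656, -0.0025]), 0.64), (array([0.537 , 0.0928, 0.0124]), 0.48)]
pocket_scale [(array([ 0.4956, -0.2686,  0.0015]), 0.67), (array([0.4669, 0.2838, 0.1481]), 0.61)]
pan [(array([ 0.5127, -0.272 ,  0.0197]), 0.69)]
pump_bottle [(array([ 0.5009, -0.0864, -0.0017]), 0.72)]
capped_jar [(array([ 5.598e-01,  2.494e-01, -1.000e-04]), 0.56)]
pen [(array([ 3.741e-01, -6.480e-02,  1.000e-04]), 0.51), (array([0.4662
[... 160 characters left out ...]
.2807, 0.1471]), 0.62)]
sleeve [(array([ 0.4683,  0.2827, -0.    ]), 0.85)]
weight_block [(array([ 0.4923, -0.2724, -0.0008]), 0.29)]
weight_large []
weight_medium []
weight_small []
pocket_scale [(array([ 0.4933, -0.2687, -0.0016]), 0.95)]
pan [(array([ 0.5114, -0.2734,  0.0227]), 0.69)]
pump_bottle [(array([ 0.4973, -0.0876, -0.0036]), 0.91)]
capped_jar [(array([5.614e-01, 2.551e-01, 4.000e-04]), 0.7)]
pen [(array([ 0.3715, -0.0647, -0.0027]), 0.64)]
wrist cam [0.08  0.675 0.373] 69.11505715679176
tongs []
tongs_head []
sleeve [(array([0.4691, 0.2797, 0.0009]), 0.93)]
weight_block []
weight_large []
weight_medium []
weight_small []
pocket_scale []
pan []
pump_bottle []
capped_jar []
pen []
```

```bash
python3 - <<'E'
import cv2
a=cv2.imread("pics/top0.png"); print(a.shape)
from h import *
p=vision.camera("top")
print(proj(p,[.52,.05,.085]),proj(p,[.467,.283,.126]),proj(p,[.5,-.27,0]))
u=proj(p,[.52,.05,.085]).astype(int);v=proj(p,[.467,.283,.126]).astype(int)
def crop(c,h=50): 
    x0=max(c[0]-h,0);y0=max(c[1]-h,0);print(x0,y0); return cv2.resize(a[y0:y0+2*h,x0:x0+2*h],(400,400),interpolation=cv2.INTER_CUBIC)
cv2.imwrite("pics/c1.png",np.hstack([crop(u),crop(v)]))
cv2.imwrite("pics/c0.png",np.vstack([np.hstack([a,cv2.imread("pics/side0.png")])])[:, :, :] if 0 else cv2.resize(np.hstack([a,cv2.imread("pics/side0.png")]),(800,300)))
E
```

```text
(384, 512, 3)
[244.98824353 171.71895152] [152.1768909  187.81437869] [360.5500673  186.26511242]
194 121
102 137
```

View pics/c1.png

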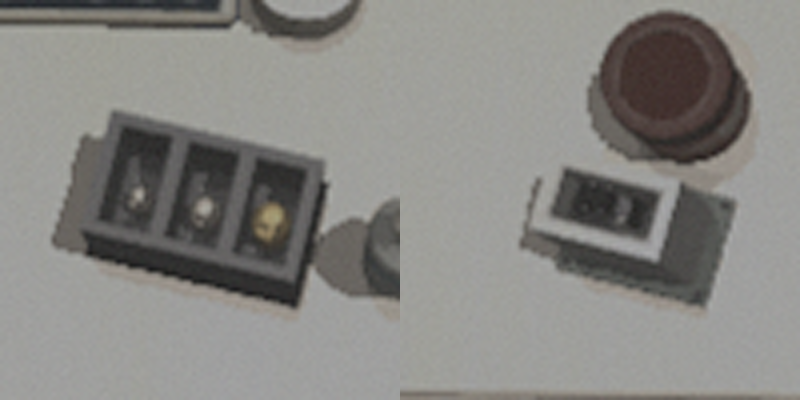

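View pics/c0.png

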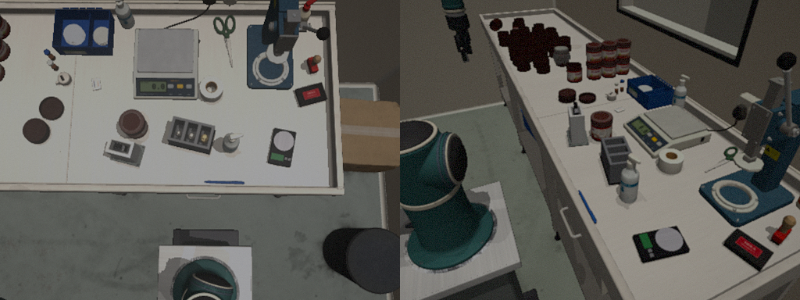

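The top view shows the medium weight in the middle pocket, at pixel (245, 173). The brass large weight is to its right and the small one to its left. The block and the sleeve are both turned about -14°. The side view shows the bottle between the block and the scale.

```bash
cat >> h.py <<'E'
import json
from scipy.spatial.transform import Rotation as Ro
def Rd(yaw): # tool x yaw, pointing down
    c,s=np.cos(yaw),np.sin(yaw); return np.array([[c,s,0],[s,-c,0],[0,0,-1.]])
def plan(wps,p=None,R=None):
    """wps: list of (pos,yaw,fingers,minrows)"""
    s=status.observe()
    p=np.array(s["eef_pos"]) if p is None else p; R=np.array(s["tool_rot"]) if R is None else R
    rows=[]
    for pos,yaw,fg,mn in wps:
        pos=np.array(pos); Rt=Rd(yaw)
        rv=Ro.from_matrix(R.T@Rt).as_rotvec()
        n=max(mn,int(np.ceil(max(np.linalg.norm(pos-p)/0.021,np.abs(rv).max()/0.08))))
        for i in range(n):
            rr=Ro.from_matrix(R.T@Rt).as_rotvec()/(n-i)
            d=R.T@(pos-p)/(n-i)
            t=np.clip(np.round(d/0.02,2),-1,1); a=np.clip(np.round(rr/0.08,2),-1,1)
            p=p+R@(t*0.02); R=R@Ro.from_rotvec(a*0.08).as_matrix()
            rows.append((fg,(t+0.).tolist(),(a+0.).tolist()))
    for i in range(0,len(rows),8):
        r=rows[i:i+8]; print(json.dumps({"fingers":[x[0] for x in r],"travel":[x[1] for x in r],"turn":[x[2] for x in r]}))
    print("end",np.round(p,4))
E
python3 - <<'E'
from h import *
plan([([.43,.24,.26],1.327,0,1)])
E
```

```text
{"fingers": [0, 0, 0, 0, 0, 0, 0, 0], "travel": [[-0.76, -0.71, -0.06], [-0.8, -0.66, -0.06], [-0.84, -0.61, -0.06], [-0.88, -0.55, -0.06], [-0.92, -0.49, -0.06], [-0.95, -0.43, -0.06], [-0.97, -0.37, -0.06], [-0.99, -0.3, -0.06]], "turn": [[0.0, 0.0, 0.82], [0.0, 0.0, 0.82], [0.0, 0.0, 0.82], [0.0, 0.0, 0.82], [0.0, 0.0, 0.82], [0.0, 0.0, 0.82], [0.0, 0.0, 0.83], [0.0, 0.0, 0.82]]}
{"fingers": [0, 0, 0, 0, 0, 0, 0, 0], "travel": [[-1.0, -0.24, -0.06], [-1.0, -0.17, -0.06], [-1.0, -0.1, -0.06], [-1.0, -0.03, -0.06], [-1.0, 0.04, -0.06], [-1.0, 0.1, -0.06], [-1.0, 0.17, -0.06], [-1.0, 0.24, -0.06]], "turn": [[0.0, 0.0, 0.83], [0.0, 0.0, 0.82], [0.0, 0.0, 0.83], [0.0, 0.0, 0.82], [0.0, 0.0, 0.83], [0.0, 0.0, 0.82], [0.0, 0.0, 0.83], [0.0, 0.0, 0.82]]}
{"fingers": [0, 0, 0, 0, 0, 0, 0, 0], "travel": [[-1.0, 0.31, -0.06], [-1.0, 0.38, -0.06], [-0.97, 0.44, -0.06], [-0.94, 0.51, -0.06], [-0.91, 0.57, -0.06], [-0.87, 0.63, -0.06], [-0.83, 0.68, -0.06], [-0.77, 0.73, -0.06]], "turn": [[0.0, 0.0, 0.83], [0.0, 0.0, 0.82], [0.0, 0.0, 0.83], [0.0, 0.0, 0.82], [0.0, 0.0, 0.83], [0.0, 0.0, 0.82], [0.0, 0.0, 0.83], [0.0, 0.0, 0.82]]}
end [0.4299 0.2401 0.2601]
```

{"name": "apply_moves", "arguments": {"fingers": [0, 0, 0, 0, 0, 0, 0, 0], "travel": [[-0.76, -0.71, -0.06], [-0.8, -0.66, -0.06], [-0.84, -0.61, -0.06], [-0.88, -0.55, -0.06], [-0.92, -0.49, -0.06], [-0.95, -0.43, -0.06], [-0.97, -0.37, -0.06], [-0.99, -0.3, -0.06]], "turn": [[0, 0, 0.82], [0, 0, 0.82], [0, 0, 0.82], [0, 0, 0.82], [0, 0, 0.82], [0, 0, 0.82], [0, 0, 0.83], [0, 0, 0.82]]}}

```text
time_s: 3.0
eef_pos: [0.2479, 0.517, 0.241]
tool_rot: [[-0.723, 0.691, 0.0], [0.691, 0.723, 0.0], [-0.0, 0.0, -1.0]]
contact_force: [0.9, 0.1, 0.3]
finger_gap: 1.0
finger_force: 0.0
```

{"name": "apply_moves", "arguments": {"fingers": [0, 0, 0, 0, 0, 0, 0, 0], "travel": [[-1.0, -0.24, -0.06], [-1.0, -0.17, -0.06], [-1.0, -0.1, -0.06], [-1.0, -0.03, -0.06], [-1.0, 0.04, -0.06], [-1.0, 0.1, -0.06], [-1.0, 0.17, -0.06], [-1.0, 0.24, -0.06]], "turn": [[0, 0, 0.83], [0, 0, 0.82], [0, 0, 0.83], [0, 0, 0.82], [0, 0, 0.83], [0, 0, 0.82], [0, 0, 0.83], [0, 0, 0.82]]}}

```text
time_s: 4.0
eef_pos: [0.337, 0.3817, 0.2506]
tool_rot: [[-0.276, 0.961, 0.0], [0.961, 0.276, 0.0], [0.0, 0.0, -1.0]]
contact_force: [0.6, 0.1, -0.6]
finger_gap: 1.004
finger_force: 0.0
```

{"name": "apply_moves", "arguments": {"fingers": [0, 0, 0, 0, 0, 0, 0, 0], "travel": [[-1.0, 0.31, -0.06], [-1.0, 0.38, -0.06], [-0.97, 0.44, -0.06], [-0.94, 0.51, -0.06], [-0.91, 0.57, -0.06], [-0.87, 0.63, -0.06], [-0.83, 0.68, -0.06], [-0.77, 0.73, -0.06]], "turn": [[0, 0, 0.83], [0, 0, 0.82], [0, 0, 0.83], [0, 0, 0.82], [0, 0, 0.83], [0, 0, 0.82], [0, 0, 0.83], [0, 0, 0.82]]}}

```text
time_s: 5.0
eef_pos: [0.4304, 0.2388, 0.2602]
tool_rot: [[0.245, 0.969, 0.0], [0.969, -0.245, 0.0], [0.0, 0.0, -1.0]]
contact_force: [0.1, -0.1, 0.1]
finger_gap: 1.001
finger_force: 0.0
```

```bash
python3 - <<'E'
from h import *
s=st(); print(np.round(s["tool_rot"],3))
P={n:vision.camera(n) for n in ["wrist","top","side"]}
for n,p in P.items():
    cv2.imwrite(f"pics/{n}1.png",p["img"])
    for q in ["tongs_head","tongs","sleeve","weight_block","weight_medium","weight_large","weight_small"]:
        r=nets.place_of(p,q)
        print(n,q,[(np.round(w(p,x["centre"]),4),round(x["confidence"],2)) for x in r[:2]])
    for q in ["sleeve","weight_block"]:
        r=nets.outline_of(p,q)
        if r:
            c,_=cv2.findContours(r[0]["pixels"].astype(np.uint8),0,2); c=max(c,key=cv2.contourArea)
            print(n,q,"outline",cv2.minAreaRect(c), r[0]["confidence"])
E
```

```text
t 5.0 p [0.4304 0.2388 0.2602] gap 1.000943765436761 ff 0.0 F [ 0.1 -0.1  0.1]
[[ 0.245  0.969  0.   ]
 [ 0.969 -0.245  0.   ]
 [ 0.     0.    -1.   ]]
wrist tongs_head [(array([0.4669, 0.2869, 0.1441]), 0.7)]
wrist tongs [(array([0.4691, 0.2817, 0.0093]), 0.75)]
wrist sleeve [(array([ 0.4704,  0.2804, -0.0012]), 0.58)]
wrist weight_block [(array([ 0.5298,  0.0521, -0.0007]), 0.77), (array([ 5.637e-01,  2.518e-01, -1.000e-04]), 0.67)]
wrist weight_medium [(array([0.4722, 0.283 , 0.1188]), 0.58)]
wrist weight_large []
wrist weight_small []
wrist sleeve outline ((282.5, 128.0), (94.0, 67.0), 90.0) 0.72
wrist weight_block outline ((358.0966796875, 271.1629943847656), (84.30438232421875, 122.25186157226562), 3.012787342071533) 0.75
top tongs_head [(array([ 0.5235,  0.0495, -0.0016]), 0.21)]
top tongs []
top sleeve [(array([0.4656, 0.2812, 0.0014]), 0.94)]
top weight_block [(array([ 0.5247,  0.0497, -0.0022]), 0.7)]
top weight_medium [(array([0.522 , 0.0485, 0.0113]), 0.37)]
top weight_large [(array([0.5186, 0.0102, 0.0056]), 0.57)]
top weight_small [(array([0.5371, 0.0952, 0.0113]), 0.45)]
top sleeve outline ((170.79998779296875, 195.59999084472656), (24.66576385498047, 28.46049690246582), 18.434947967529297) 0.92
top weight_block outline ((244.85791015625, 172.01744079589844), (58.123809814453125, 37.643043518066406), 13.570433616638184) 0.94
side tongs_head [(array([0.47  , 0.2852, 0.1452]), 0.42)]
side tongs []
side sleeve [(array([0.465 , 0.2801, 0.0026]), 0.7)]
side weight_block [(array([0.5284, 0.049 , 0.0014]), 0.72)]
side weight_medium []
side weight_large [(array([ 0.4999, -0.0881, -0.0009]), 0.41)]
side weight_small []
side sleeve outline ((225.2025146484375, 160.45797729492188), (52.413543701171875, 25.642742156982422), 82.09283447265625) 0.65
side weight_block outline ((277.1216125488281, 204.22972106933594), (61.320823669433594, 40.93534851074219), 80.53767395019531) 0.62
```

View pics/wrist1.png

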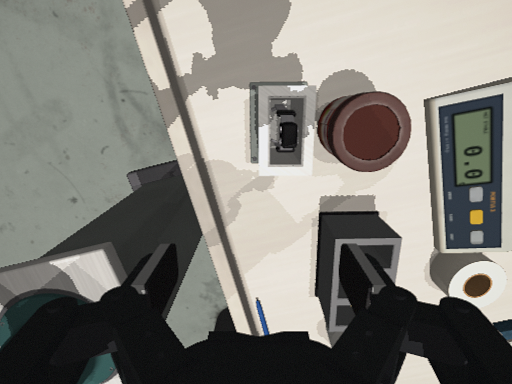

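The wrist view shows the sleeve rim around (287, 130), the head at (288, 132), and the block's upper edge along row 238. All of them line up with the tool axes.

```bash
python3 - <<'E'
from h import *
a=cv2.imread("pics/wrist1.png")
c=cv2.resize(a[75:185,240:330],None,fx=5,fy=5,interpolation=cv2.INTER_CUBIC)
b=cv2.resize(a[200:345,310:410],None,fx=3.4,fy=3.8,interpolation=cv2.INTER_CUBIC)
h=max(b.shape[0],c.shape[0]); f=lambda i:cv2.copyMakeBorder(i,0,h-i.shape[0],0,0,0)
o=np.hstack([f(c),f(b)]); print(o.shape); cv2.imwrite("pics/c2.png",cv2.convertScaleAbs(o,alpha=1.0,beta=30))
E
```

```text
(551, 790, 3)
```

View pics/c2.png

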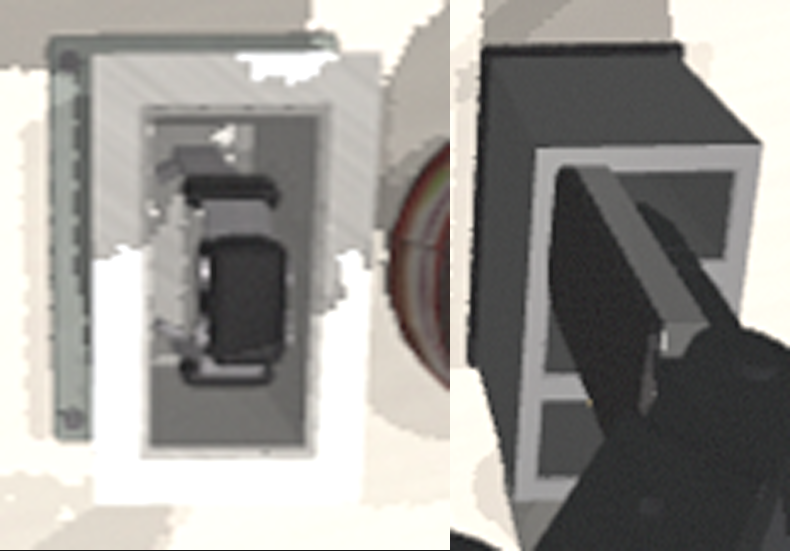

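```bash
python3 - <<'E'
from h import *
from scipy.optimize import least_squares
p=vision.camera("wrist"); 
def px(l): return [(240+u/5-.4,75+v/5-.4) for u,v in l]
def bx(l): return [(310+(u-450)/3.4-.4,200+v/3.8-.4) for u,v in l]
# order by local (+y is image up; +x image right)
def fit(pts,loc,z,x0):
    f=lambda q:np.concatenate([proj(p,[q[0]+np.cos(q[2])*a-np.sin(q[2])*b,q[1]+np.sin(q[2])*a+np.cos(q[2])*b,z])-c for (a,b),c in zip(loc,pts)])
    r=least_squares(f,x0); print(np.round(r.x,4),"res",np.round(r.fun,1))
sq=lambda a,b:[(-a,b),(a,b),(a,-b),(-a,-b)]
fit(px([(140,105),(330,103),(315,455),(145,458)]),sq(.016,.032),.126,[.467,.283,-.25])
fit(px([(92,52),(383,52),(360,505),(92,505)]),sq(.027,.043),.126,[.467,.283,-.25])
fit(px([(213,240),(285,238),(282,358),(208,361)]),sq(.007,.011),.158,[.467,.283,-.25])
fit(bx([(537,148),(762,143),(513,500)]),[(-.042,.073),(.042,.073),(-.042,-.073)],.085,[.52,.05,-.25])
# top cam: block top outline refined
t=vision.camera("top")
m=nets.outline_of(t,"weight_block")[0]["pixels"].astype(np.uint8)
ys,xs=np.nonzero(m)
def model(q):
    im=np.zeros((384,512),np.uint8);Q=[]
    for z in (0,.085):
        for a,b in sq(.042,.073): Q.append(proj(t,[q[0]+np.cos(q[2])*a-np.sin(q[2])*b,q[1]+np.sin(q[2])*a+np.cos(q[2])*b,z]))
    S=8; im=np.zeros((384*4,512*4),np.uint8)
    cv2.fillConvexPoly(im,np.round((cv2.convexHull(np.array(Q,np.float32))+.5)*4).astype(int),255)
    return cv2.resize(im,(512,384),interpolation=cv2.INTER_AREA)/255.
from scipy.optimize import minimize
r=minimize(lambda q:np.abs(model(q)-m).sum(),[.523,.05,-.24],method="Nelder-Mead",options=dict(initial_simplex=[[.523,.05,-.24],[.53,.05,-.24],[.523,.057,-.24],[.523,.05,-.2]]))
print("top block",r.x,r.fun,m.sum())
E
```

```text
[ 0.4681  0.284  -0.2281] res [ 1.9  1.6 -1.9  1.4 -1.1 -1.7  1.1 -1.9]
[ 0.4678  0.2833 -0.2399] res [-0.   0.3  0.1  0.1 -0.4 -0.3  0.3 -0.1]
[ 0.4677  0.2846 -0.2326] res [-1.1 -1.   0.9 -0.8  0.7  1.2 -0.5  0.7]
[ 0.5275  0.0552 -0.2246] res [-0.4 -0.2  0.4  0.  -0.   0.2]
top block [ 0.52638063  0.05172866 -0.23461776] 302.34117647058827 1973
```

```bash
python3 - <<'E'
from h import *
plan([([.4677,.284,.19],1.333,0,4),([.4677,.284,.131],1.333,0,4)])
E
```

```text
{"fingers": [0, 0, 0, 0, 0, 0, 0, 0], "travel": [[0.52, 0.26, 0.7], [0.52, 0.26, 0.7], [0.51, 0.26, 0.7], [0.52, 0.26, 0.7], [0.51, 0.27, 0.7], [0.0, 0.0, 0.74], [0.0, 0.0, 0.74], [0.0, 0.0, 0.74]], "turn": [[0.0, 0.0, -0.01], [0.0, 0.0, -0.02], [0.0, 0.0, -0.01], [0.0, 0.0, -0.02], [0.0, 0.0, -0.01], [0.0, 0.0, 0.0], [0.0, 0.0, 0.0], [0.0, 0.0, 0.0]]}
{"fingers": [0], "travel": [[0.0, 0.0, 0.73]], "turn": [[0.0, 0.0, 0.0]]}
end [0.4677 0.2839 0.1311]
```

{"name": "apply_moves", "arguments": {"fingers": [0, 0, 0, 0, 0, 0, 0, 0], "travel": [[0.52, 0.26, 0.7], [0.52, 0.26, 0.7], [0.51, 0.26, 0.7], [0.52, 0.26, 0.7], [0.51, 0.27, 0.7], [0, 0, 0.74], [0, 0, 0.74], [0, 0, 0.74]], "turn": [[0, 0, -0.01], [0, 0, -0.02], [0, 0, -0.01], [0, 0, -0.02], [0, 0, -0.01], [0, 0, 0], [0, 0, 0], [0, 0, 0]]}}

```text
time_s: 7.65
eef_pos: [0.4674, 0.2836, 0.1446]
tool_rot: [[0.236, 0.972, -0.0], [0.972, -0.236, -0.0], [-0.0, -0.0, -1.0]]
contact_force: [0.2, -0.2, 0.1]
finger_gap: 1.0
finger_force: 0.0
```

{"name": "apply_moves", "arguments": {"fingers": [0, 0.5, 0.7, 0.85, 1, 1, 1, 1], "travel": [[0, 0, 0.73], [0, 0, 0], [0, 0, 0], [0, 0, 0], [0, 0, 0], [0, 0, 0], [0, 0, 0], [0, 0, 0]], "turn": [[0, 0, 0], [0, 0, 0], [0, 0, 0], [0, 0, 0], [0, 0, 0], [0, 0, 0], [0, 0, 0], [0, 0, 0]]}}

```text
time_s: 8.65
eef_pos: [0.4682, 0.2842, 0.1318]
tool_rot: [[0.236, 0.972, 0.001], [0.972, -0.236, 0.001], [0.001, 0.001, -1.0]]
contact_force: [0.2, 0.6, 4.7]
finger_gap: 0.153
finger_force: 60.4
```

```bash
python3 - <<'E'
from h import *
plan([([.468,.284,.285],1.333,1,1),([.52,.15,.29],2.905,1,1)])
E
```

```text
{"fingers": [1, 1, 1, 1, 1, 1, 1, 1], "travel": [[0.0, 0.0, -0.96], [0.0, 0.0, -0.96], [0.0, 0.0, -0.96], [0.0, 0.0, -0.96], [0.0, 0.0, -0.95], [0.0, 0.0, -0.96], [0.0, 0.0, -0.95], [-0.01, 0.0, -0.96]], "turn": [[0.0, 0.0, 0.0], [0.0, 0.0, 0.0], [0.0, 0.0, 0.0], [0.0, 0.0, 0.0], [0.0, 0.0, 0.0], [0.0, 0.0, 0.0], [0.01, -0.01, 0.0], [0.0, 0.0, 0.0]]}
{"fingers": [1, 1, 1, 1, 1, 1, 1, 1], "travel": [[-0.29, 0.21, -0.01], [-0.31, 0.18, -0.01], [-0.32, 0.16, -0.01], [-0.33, 0.13, -0.01], [-0.34, 0.1, -0.01], [-0.35, 0.08, -0.01], [-0.36, 0.05, -0.01], [-0.36, 0.02, -0.01]], "turn": [[0.0, 0.0, -0.98], [0.0, 0.0, -0.98], [0.0, 0.0, -0.98], [0.0, 0.0, -0.98], [0.0, 0.0, -0.98], [0.0, 0.0, -0.98], [0.0, 0.0, -0.98], [0.0, 0.0, -0.98]]}
{"fingers": [1, 1, 1, 1, 1, 1, 1, 1], "travel": [[-0.36, -0.01, -0.01], [-0.36, -0.04, -0.01], [-0.35, -0.06, -0.01], [-0.35, -0.09, -0.02], [-0.34, -0.12, -0.01], [-0.33, -0.14, -0.02], [-0.32, -0.17, -0.01], [-0.3, -0.2, -0.02]], "turn": [[0.0, 0.0, -0.98], [0.0, 0.0, -0.98], [0.0, 0.0, -0.99], [0.0, 0.0, -0.98], [0.0, 0.0, -0.99], [0.0, 0.0, -0.98], [0.0, 0.0, -0.99], [0.0, 0.0, -0.98]]}
{"fingers": [1, 1, 1, 1], "travel": [[-0.29, -0.22, -0.01], [-0.27, -0.24, -0.02], [-0.25, -0.26, -0.01], [-0.22, -0.27, -0.02]], "turn": [[0.0, 0.0, -0.99], [0.0, 0.0, -0.98], [0.0, 0.0, -0.99], [0.0, 0.0, -0.98]]}
end [0.52 0.15 0.29]
```

{"name": "apply_moves", "arguments": {"fingers": [1, 1, 1, 1, 1, 1, 1, 1], "travel": [[0, 0, -0.3], [0, 0, -0.96], [0, 0, -1], [0, 0, -1], [0, 0, -1], [0, 0, -1], [0, 0, -1], [0, 0, -1]], "turn": [[0, 0, 0], [0, 0, 0], [0, 0, 0], [0, 0, 0], [0, 0, 0], [0, 0, 0], [0, 0, 0], [0, 0, 0]]}}

```text
time_s: 9.65
eef_pos: [0.4676, 0.2839, 0.2776]
tool_rot: [[0.236, 0.972, 0.0], [0.972, -0.236, 0.0], [0.0, 0.0, -1.0]]
contact_force: [0.5, -0.1, -1.3]
finger_gap: 0.15
finger_force: 59.6
```

```bash
python3 - <<'E'
from h import *
s=st()
for n in ["side","wrist"]:
    p=vision.camera(n); cv2.imwrite(f"pics/{n}2.png",p["img"])
    for q in ["tongs","tongs_head"]:
        print(n,q,[(np.round(w(p,x["centre"]),4),round(x["confidence"],2)) for x in nets.place_of(p,q)[:2]])
E
```

```text
t 9.65 p [0.4676 0.2839 0.2776] gap 0.150215620120065 ff 59.64533507823944 F [ 0.5 -0.1 -1.3]
side tongs [(array([0.4638, 0.2814, 0.1583]), 0.68)]
side tongs_head [(array([0.467 , 0.2826, 0.2935]), 0.9), (array([0.529 , 0.046 , 0.0024]), 0.19)]
wrist tongs [(array([0.4679, 0.2828, 0.1537]), 0.69)]
wrist tongs_head [(array([0.4675, 0.2842, 0.2918]), 0.55)]
```

Tongs are held and their tips are clear of the sleeve, at about z = 0.155. Next I carry them toward the block.

{"name": "apply_moves", "arguments": {"fingers": [1, 1, 1, 1, 1, 1, 1, 1], "travel": [[-0.29, 0.21, -0.1], [-0.31, 0.18, -0.1], [-0.32, 0.16, -0.1], [-0.33, 0.13, -0.1], [-0.34, 0.1, -0.1], [-0.35, 0.08, -0.1], [-0.36, 0.05, -0.01], [-0.36, 0.02, -0.01]], "turn": [[0, 0, -0.98], [0, 0, -0.98], [0, 0, -0.98], [0, 0, -0.98], [0, 0, -0.98], [0, 0, -0.98], [0, 0, -0.98], [0, 0, -0.98]]}}

```text
time_s: 10.95
eef_pos: [0.488, 0.2301, 0.2872]
tool_rot: [[-0.382, 0.924, -0.002], [0.924, 0.382, -0.001], [-0.0, -0.003, -1.0]]
contact_force: [0.0, -0.2, -0.7]
finger_gap: 0.148
finger_force: 59.7
```

{"name": "apply_moves", "arguments": {"fingers": [1, 1, 1, 1, 1, 1, 1, 1], "travel": [[-0.36, -0.01, -0.01], [-0.36, -0.04, -0.01], [-0.35, -0.06, -0.01], [-0.35, -0.09, -0.02], [-0.34, -0.12, -0.01], [-0.33, -0.14, -0.02], [-0.32, -0.17, -0.01], [-0.3, -0.2, -0.02]], "turn": [[0, 0, -0.98], [0, 0, -0.98], [0, 0, -0.99], [0, 0, -0.98], [0, 0, -0.99], [0, 0, -0.98], [0, 0, -0.99], [0, 0, -0.98]]}}

```text
time_s: 11.95
eef_pos: [0.5087, 0.1763, 0.2893]
tool_rot: [[-0.853, 0.522, -0.003], [0.522, 0.853, -0.001], [0.002, -0.002, -1.0]]
contact_force: [0.1, -0.2, -0.2]
finger_gap: 0.15
finger_force: 59.8
```

{"name": "apply_moves", "arguments": {"fingers": [1, 1, 1, 1, 1], "travel": [[-0.29, -0.22, -0.01], [-0.27, -0.24, -0.02], [-0.25, -0.26, -0.01], [-0.22, -0.27, -0.02], [0, 0, 0]], "turn": [[0, 0, -0.99], [0, 0, -0.98], [0, 0, -0.99], [0, 0, -0.98], [0, 0, 0]]}}

```text
time_s: 12.58
eef_pos: [0.5192, 0.1496, 0.2908]
tool_rot: [[-0.972, 0.236, -0.002], [0.236, 0.972, -0.001], [0.002, -0.001, -1.0]]
contact_force: [-0.2, 0.0, -1.3]
finger_gap: 0.152
finger_force: 59.7
```

```bash
python3 - <<'E'
from h import *
s=st(); print(np.round(s["tool_rot"],3))
for n in ["wrist","top"]:
    p=vision.camera(n); cv2.imwrite(f"pics/{n}3.png",p["img"])
    for q in ["tongs","tongs_head","weight_block","weight_medium","weight_large","weight_small"]:
        print(n,q,[(np.round(w(p,x["centre"]),4),round(x["confidence"],2)) for x in nets.place_of(p,q)[:2]])
a=cv2.imread("pics/wrist3.png"); cv2.imwrite("pics/c3.png",cv2.convertScaleAbs(cv2.resize(a,(800,600),interpolation=cv2.INTER_CUBIC),alpha=1.3,beta=20))
E
```

```text
t 12.575 p [0.5192 0.1496 0.2908] gap 0.1518516498623816 ff 59.74671721458435 F [-0.2  0.  -1.3]
[[-0.972  0.236 -0.002]
 [ 0.236  0.972 -0.001]
 [ 0.002 -0.001 -1.   ]]
wrist tongs [(array([0.5194, 0.1515, 0.169 ]), 0.96)]
wrist tongs_head [(array([0.5206, 0.1526, 0.3038]), 0.55)]
wrist weight_block [(array([ 5.295e-01,  5.580e-02, -4.000e-04]), 0.9)]
wrist weight_medium [(array([0.5245, 0.0486, 0.0092]), 0.61)]
wrist weight_large [(array([0.5193, 0.0029, 0.0078]), 0.46)]
wrist weight_small [(array([0.5341, 0.0975, 0.006 ]), 0.55)]
top tongs [(array([0.5614, 0.2525, 0.0028]), 0.6), (array([0.518 , 0.1521, 0.1656]), 0.42)]
top tongs_head [(array([0.5196, 0.1492, 0.3049]), 0.58)]
top weight_block [(array([5.241e-01, 5.040e-02, 4.000e-04]), 0.56)]
top weight_medium [(array([ 0.5131, -0.2695,  0.02  ]), 0.62), (array([ 5.245e-01,  4.870e-02, -4.000e-04]), 0.57)]
top weight_large [(array([0.5188, 0.0104, 0.0068]), 0.6)]
top weight_small [(array([0.5356, 0.0969, 0.0099]), 0.52), (array([ 0.524 ,  0.0524, -0.0006]), 0.25)]
```

View pics/c3.png

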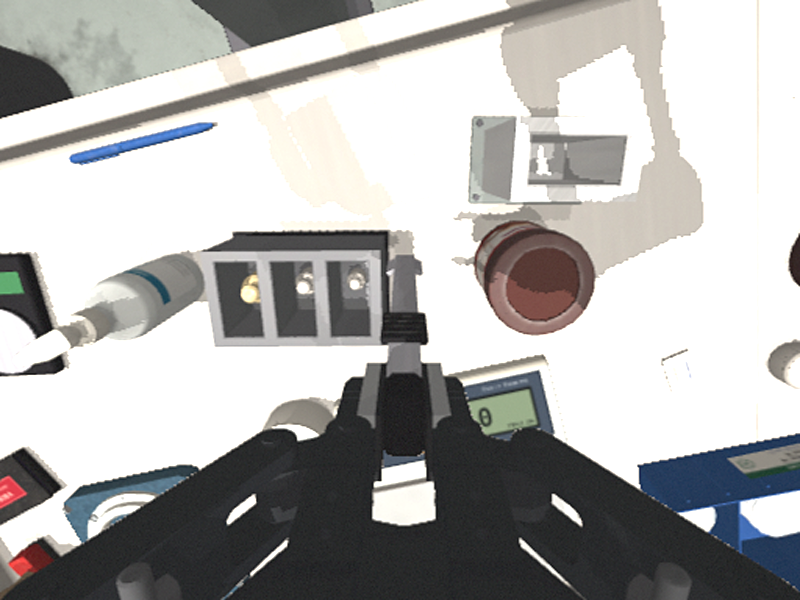

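The wrist view shows the open tongs hanging straight. The three pockets are left of them, with the medium weight at (307, 284) in the middle one and brass on the left. The block's top face has corners (202, 252), (381, 249), (385, 346) and (216, 347).

```bash
python3 - <<'E'
from h import *
from scipy.optimize import least_squares
p=vision.camera("wrist"); g=cv2.cvtColor(p["img"],cv2.COLOR_BGR2GRAY)
k=512/800
def fit(pts,loc,z,x0):
    c0=np.float32([[[u*k-.2,v*k-.2]] for u,v in pts])
    c=cv2.cornerSubPix(g,c0.copy(),(3,3),(-1,-1),(3,30,.01)); print(np.round((c-c0)[:,0],1).tolist()); c=c0[:,0] if np.abs(c-c0).max()>3 else c[:,0]
    for cc in (c0[:,0],c):
        f=lambda q:np.concatenate([proj(p,[q[0]+np.cos(q[2])*a-np.sin(q[2])*b,q[1]+np.sin(q[2])*a+np.cos(q[2])*b,z])-d for (a,b),d in zip(loc,cc)])
        r=least_squares(f,x0); print(np.round(r.x,4),"res",np.round(r.fun,1))
# image: right=+y, down=+x
fit([(202,252),(381,249),(382,346),(216,347)],[(-.042,-.073),(-.042,.073),(.042,.073),(.042,-.073)],.085,[.526,.053,-.23])
fit([(268,262),(315,261),(320,338),(273,338)],[(-.033,-.017),(-.033,.017),(.033,.017),(.033,-.017)],.085,[.526,.053,-.23])
for z in (.052,.046): print(atz(p,307*k,284*k,z))
E
```

```text
[[-0.0, -2.5999999046325684], [-1.2999999523162842, -0.20000000298023224], [0.0, 0.0], [-1.5, -1.399999976158142]]
[ 0.5291  0.0543 -0.2267] res [-0.6 -0.2 -0.   0.6  0.9 -0.3 -0.3  0. ]
[ 0.5275  0.0539 -0.2405] res [-1.   0.5  1.1  0.5 -0.1 -0.6  0.  -0.3]
[[0.30000001192092896, -1.5], [-2.700000047683716, -0.8999999761581421], [0.0, 0.0], [2.4000000953674316, -1.7999999523162842]]
[ 0.5293  0.0531 -0.2456] res [ 1.7  0.  -1.8  0.9 -2.4 -0.5  2.5 -0.7]
[ 0.5279  0.0536 -0.2157] res [ 0.6  0.8  0.1  0.3 -1.6 -1.8  0.9  0.5]
[0.52529362 0.05875325 0.052     ]
[0.52657589 0.05703507 0.046     ]
```

```bash
python3 - <<'E'
from h import *
plan([([.5275,.0545,.28],2.911,1,6),([.5275,.0545,.222],2.911,1,3)])
E
```

```text
{"fingers": [1, 1, 1, 1, 1, 1, 1, 1], "travel": [[-0.25, -0.76, 0.1], [-0.25, -0.76, 0.1], [-0.25, -0.76, 0.1], [-0.25, -0.76, 0.1], [-0.25, -0.76, 0.1], [-0.24, -0.76, 0.11], [0.0, 0.0, 0.97], [0.0, 0.0, 0.96]], "turn": [[0.0, 0.0, -0.01], [0.0, 0.0, -0.01], [0.0, 0.0, -0.01], [0.0, 0.0, -0.02], [0.0, 0.0, -0.01], [0.0, 0.0, -0.02], [0.0, 0.0, 0.0], [0.0, 0.0, 0.0]]}
{"fingers": [1], "travel": [[0.0, 0.0, 0.97]], "turn": [[0.0, 0.0, 0.0]]}
end [0.5275 0.0545 0.2219]
```

{"name": "apply_moves", "arguments": {"fingers": [1, 1, 1, 1, 1, 1, 1, 1], "travel": [[-0.25, -0.76, 0.1], [-0.25, -0.76, 0.1], [-0.25, -0.76, 0.1], [-0.25, -0.76, 0.1], [-0.25, -0.76, 0.1], [-0.24, -0.76, 0.11], [0, 0, 1], [0, 0, 0.94]], "turn": [[0, 0, -0.01], [0, 0, -0.01], [0, 0, -0.01], [0, 0, -0.02], [0, 0, -0.01], [0, 0, -0.02], [0, 0, 0], [0, 0, 0]]}}

```text
time_s: 14.32
eef_pos: [0.527, 0.0545, 0.2393]
tool_rot: [[-0.973, 0.229, -0.001], [0.229, 0.973, 0.0], [0.001, 0.0, -1.0]]
contact_force: [0.3, -0.5, -0.7]
finger_gap: 0.152
finger_force: 59.9
```

{"name": "apply_moves", "arguments": {"fingers": [1, 1], "travel": [[0, 0, 0.94], [0, 0, 0]], "turn": [[0, 0, 0], [0, 0, 0]]}}

```text
time_s: 14.58
eef_pos: [0.5255, 0.0548, 0.2191]
tool_rot: [[-0.974, 0.228, -0.006], [0.228, 0.974, -0.0], [0.005, -0.001, -1.0]]
contact_force: [-0.1, 0.3, -0.8]
finger_gap: 0.148
finger_force: 59.8
```

```bash
python3 - <<'E'
from h import *
s=st(); print(np.round(s["tool_rot"],3))
for n in ["wrist","side"]:
    p=vision.camera(n); cv2.imwrite(f"pics/{n}4.png",p["img"])
    for q in ["tongs","weight_block","weight_medium"]:
        print(n,q,[(np.round(w(p,x["centre"]),4),round(x["confidence"],2)) for x in nets.place_of(p,q)[:2]])
    if n=="side": u=proj(p,[.528,.054,.12]).astype(int); cs=cv2.resize(p["img"][u[1]-60:u[1]+60,u[0]-40:u[0]+40],(400,600),interpolation=cv2.INTER_CUBIC); print(u)
    else: cw=cv2.resize(p["img"][80:320,180:340],(400,600),interpolation=cv2.INTER_CUBIC)
cv2.imwrite("pics/c4.png",cv2.convertScaleAbs(np.hstack([cw,cs]),alpha=1.3,beta=20))
E
```

```text
t 14.575 p [0.5255 0.0548 0.2191] gap 0.14786178398985952 ff 59.80798780918121 F [-0.1  0.3 -0.8]
[[-0.974  0.228 -0.006]
 [ 0.228  0.974 -0.   ]
 [ 0.005 -0.001 -1.   ]]
wrist tongs [(array([0.5246, 0.0549, 0.0965]), 0.92), (array([ 0.3709, -0.0646, -0.0005]), 0.41)]
wrist weight_block [(array([ 0.5308,  0.0547, -0.0035]), 0.9)]
wrist weight_medium []
side tongs [(array([0.5311, 0.0522, 0.1022]), 0.83), (array([ 0.5128, -0.2732,  0.023 ]), 0.5)]
side weight_block [(array([0.5266, 0.0497, 0.0028]), 0.8)]
side weight_medium []
[278 179]
```

View pics/c4.png

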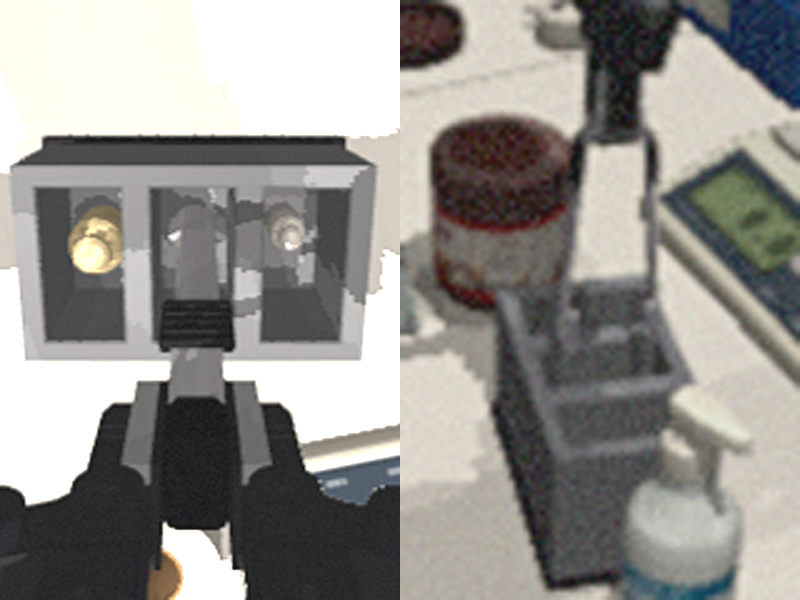

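The wrist view shows the tongs centred over the middle pocket. The block's top corners in the crop are (12, 168), (375, 165), (362, 358) and (26, 358). The side view shows the open arms just above the middle pocket.

```bash
python3 - <<'E'
from h import *
from scipy.optimize import least_squares
p=vision.camera("wrist")
def fit(pts,loc,z,x0):
    c0=[[180+u/2.5-.3,80+v/2.5-.3] for u,v in pts]
    f=lambda q:np.concatenate([proj(p,[q[0]+np.cos(q[2])*a-np.sin(q[2])*b,q[1]+np.sin(q[2])*a+np.cos(q[2])*b,z])-d for (a,b),d in zip(loc,c0)])
    r=least_squares(f,x0); print(np.round(r.x,4),"res",np.round(r.fun,1))
sq=lambda a,b:[(-a,-b),(-a,b),(a,b),(a,-b)]
fit([(12,168),(375,165),(362,358),(26,358)],sq(.042,.073),.085,[.526,.053,-.23])
# inner outline of all 3 pockets: y +-63
fit([(33,187),(352,187),(342,342),(44,342)],sq(.033,.063),.085,[.526,.053,-.23])
st()
plan([([.528,.0545,.17],2.911,1,4),([.528,.0545,.137],2.911,1,4)])
E
```

```text
[ 0.5316  0.0528 -0.2258] res [-0.4 -0.6  0.2  0.1 -0.3  0.   0.5  0.5]
[ 0.5316  0.0523 -0.2294] res [ 1.5  0.6 -1.5  0.6 -1.5 -0.9  1.4 -0.8]
t 15.025 p [0.5279 0.0545 0.223 ] gap 0.1505000561074552 ff 59.80842590332031 F [ 0.2  0.1 -0.7]
{"fingers": [1, 1, 1, 1, 1, 1, 1, 1], "travel": [[0.0, 0.0, 0.66], [0.0, 0.0, 0.66], [0.0, 0.0, 0.66], [0.0, 0.0, 0.67], [0.0, 0.0, 0.41], [0.0, 0.0, 0.41], [0.0, 0.0, 0.41], [0.0, 0.0, 0.42]], "turn": [[0.0, 0.0, 0.0], [0.0, 0.0, 0.0], [0.0, 0.01, 0.0], [0.0, 0.0, 0.0], [0.0, 0.0, 0.0], [0.0, 0.0, 0.0], [0.0, 0.0, 0.0], [0.0, 0.0, 0.0]]}
end [0.5279 0.0545 0.137 ]
```

```bash
python3 - <<'E'
from h import *
from scipy.optimize import least_squares
p=vision.camera("wrist"); a=cv2.imread("pics/wrist4.png"); b=p["img"]
cv2.imwrite("pics/wrist5.png",b)
def shift(x0,y0,x1,y1):
    T=cv2.resize(a[y0:y1,x0:x1],None,fx=4,fy=4,interpolation=cv2.INTER_CUBIC)
    S=cv2.resize(b[y0-10:y1+10,x0-10:x1+10],None,fx=4,fy=4,interpolation=cv2.INTER_CUBIC)
    r=cv2.matchTemplate(S,T,cv2.TM_CCOEFF_NORMED); _,v,_,l=cv2.minMaxLoc(r); print(v,l[0]/4-10,l[1]/4-10); return np.array([l[0]/4-10,l[1]/4-10])
d=(shift(182,142,228,228)+shift(290,142,332,228))/2
sq=lambda a,b:[(-a,-b),(-a,b),(a,b),(a,-b)]
pts=[(12,168),(375,165),(362,358),(26,358)]
c0=[np.array([180+u/2.5-.3,80+v/2.5-.3])+d for u,v in pts]
f=lambda q:np.concatenate([proj(p,[q[0]+np.cos(q[2])*a-np.sin(q[2])*b,q[1]+np.sin(q[2])*a+np.cos(q[2])*b,.085])-d for (a,b),d in zip(sq(.042,.073),c0)])
r=least_squares(f,[.528,.054,-.23]); print(np.round(r.x,4),np.round(r.fun,1))
print([np.round(w(p,x["centre"]),4) for q in ("tongs","weight_block") for x in nets.place_of(p,q)[:1]]); st()
E
```

```text
0.9932606220245361 0.0 -4.0
0.9836442470550537 -1.0 -4.0
[ 0.5271  0.0532 -0.226 ] [-0.8 -0.9  0.6 -0.2  0.   0.5  0.2  1. ]
[array([0.5312, 0.0548, 0.0996]), array([ 0.5289,  0.0552, -0.0018])]
t 15.175 p [0.5276 0.0544 0.2225] gap 0.1503222387359226 ff 59.80889081954956 F [-0.8 -0.2 -1. ]
```

{"name": "apply_moves", "arguments": {"fingers": [1, 1, 1, 1, 1, 1, 1, 1], "travel": [[0, -0.02, 0.66], [0, 0, 0.66], [0, 0, 0.66], [0, 0, 0.66], [0, 0, 0.4], [0, 0, 0.4], [0, 0, 0.4], [0, 0, 0.3]], "turn": [[0, 0, 0], [0, 0, 0], [0, 0, 0], [0, 0, 0], [0, 0, 0], [0, 0, 0], [0, 0, 0], [0, 0, 0]]}}

```text
time_s: 16.18
eef_pos: [0.5274, 0.054, 0.1391]
tool_rot: [[-0.974, 0.228, 0.0], [0.228, 0.974, 0.0], [-0.0, 0.0, -1.0]]
contact_force: [-0.3, 0.2, -1.0]
finger_gap: 0.152
finger_force: 59.8
```

{"name": "apply_moves", "arguments": {"fingers": [1, 1, 1], "travel": [[0, 0, 0.08], [0, 0, 0], [0, 0, 0]], "turn": [[0, 0, 0], [0, 0, 0], [0, 0, 0]]}}

```text
time_s: 16.55
eef_pos: [0.5277, 0.0541, 0.1383]
tool_rot: [[-0.974, 0.228, 0.001], [0.228, 0.974, 0.0], [-0.001, 0.0, -1.0]]
contact_force: [-0.1, 0.1, -1.4]
finger_gap: 0.152
finger_force: 59.8
```

{"name": "apply_moves", "arguments": {"fingers": [1, 1], "travel": [[0, 0, 0.15], [0, 0, 0]], "turn": [[0, 0, 0], [0, 0, 0]]}}

```text
time_s: 16.8
eef_pos: [0.5272, 0.054, 0.1347]
tool_rot: [[-0.974, 0.228, -0.0], [0.228, 0.974, -0.0], [0.0, -0.0, -1.0]]
contact_force: [-0.2, -0.7, -0.1]
finger_gap: 0.151
finger_force: 59.8
```

{"name": "apply_moves", "arguments": {"fingers": [1, 1], "travel": [[0, 0, 0.1], [0, 0, 0]], "turn": [[0, 0, 0], [0, 0, 0]]}}

```text
time_s: 17.05
eef_pos: [0.5278, 0.0541, 0.1338]
tool_rot: [[-0.974, 0.228, 0.001], [0.228, 0.974, 0.0], [-0.001, 0.0, -1.0]]
contact_force: [-1.2, -0.3, 4.8]
finger_gap: 0.149
finger_force: 60.6
```

{"name": "apply_moves", "arguments": {"fingers": [0.8, 0.6, 0.4, 0.2, 0.1, 0, 0, 0], "travel": [[0, 0, 0], [0, 0, 0], [0, 0, 0], [0, 0, 0], [0, 0, 0], [0, 0, 0], [0, 0, 0], [0, 0, -0.3]], "turn": [[0, 0, 0], [0, 0, 0], [0, 0, 0], [0, 0, 0], [0, 0, 0], [0, 0, 0], [0, 0, 0], [0, 0, 0]]}}

```text
time_s: 18.05
eef_pos: [0.5269, 0.054, 0.1385]
tool_rot: [[-0.974, 0.228, -0.001], [0.228, 0.974, -0.0], [0.001, -0.0, -1.0]]
contact_force: [-0.2, -0.6, -1.0]
finger_gap: 0.997
finger_force: 0.0
```

{"name": "apply_moves", "arguments": {"fingers": [0, 0, 0, 0, 0], "travel": [[0, 0, -0.8], [0, 0, -1], [0, 0, -1], [0, 0, -1], [0, 0, 0]], "turn": [[0, 0, 0], [0, 0, 0], [0, 0, 0], [0, 0, 0], [0, 0, 0]]}}

```text
time_s: 18.68
eef_pos: [0.5293, 0.0542, 0.2182]
tool_rot: [[-0.974, 0.228, 0.006], [0.228, 0.974, 0.0], [-0.006, 0.002, -1.0]]
contact_force: [-1.0, -0.5, 0.4]
finger_gap: 1.001
finger_force: 0.0
```

```bash
python3 - <<'E'
from h import *
st()
for n in ["wrist","side","top"]:
    p=vision.camera(n); cv2.imwrite(f"pics/{n}6.png",p["img"])
    for q in ["tongs","tongs_head","tongs_rests"]:
        print(n,q,[(np.round(w(p,x["centre"]),4),round(x["confidence"],2)) for x in nets.place_of(p,q)[:1]])
plan([([.528,.0545,.218],1.341,0.3,1)])
E
```

```text
t 18.675 p [0.5293 0.0542 0.2182] gap 1.0013173184546298 ff 0.0 F [-1.  -0.5  0.4]
wrist tongs [(array([0.529 , 0.0554, 0.0112]), 0.73)]
wrist tongs_head [(array([0.5287, 0.0582, 0.1488]), 0.64)]
wrist tongs_rests []
side tongs []
side tongs_head [(array([0.5265, 0.0563, 0.149 ]), 0.48)]
side tongs_rests [(array([0.5319, 0.0567, 0.1143]), 0.56)]
top tongs [(array([0.527 , 0.052 , 0.0106]), 0.53)]
top tongs_head [(array([0.5233, 0.0474, 0.0122]), 0.52)]
top tongs_rests [(array([0.5291, 0.0483, 0.1134]), 0.45)]
{"fingers": [0.3, 0.3, 0.3, 0.3, 0.3, 0.3, 0.3, 0.3], "travel": [[0.0, 0.0, -0.01], [0.0, 0.0, -0.01], [0.0, 0.0, -0.01], [0.0, 0.0, -0.01], [0.0, 0.0, -0.01], [0.0, 0.0, -0.01], [0.0, 0.0, -0.01], [0.0, 0.0, -0.01]], "turn": [[0.0, 0.0, 0.98], [0.0, 0.0, 0.98], [0.0, 0.0, 0.98], [0.0, 0.0, 0.98], [0.0, 0.0, 0.98], [0.0, 0.0, 0.98], [0.0, 0.0, 0.98], [0.0, 0.0, 0.98]]}
{"fingers": [0.3, 0.3, 0.3, 0.3, 0.3, 0.3, 0.3, 0.3], "travel": [[0.0, 0.0, -0.01], [0.0, 0.0, -0.01], [0.0, 0.0, -0.01], [0.0, 0.0, -0.01], [0.0, 0.01, -0.01], [0.0, 0.0, -0.01], [0.0, 0.01, -0.01], [0.0, 0.0, 0.0]], "turn": [[0.0, 0.0, 0.98], [0.0, 0.0, 0.98], [0.0, 0.0, 0.98], [0.0, 0.0, 0.98], [0.0, 0.0, 0.98], [0.0, 0.0, 0.98], [0.0, 0.0, 0.98], [0.0, 0.0, 0.99]]}
{"fingers": [0.3, 0.3, 0.3, 0.3], "travel": [[0.0, 0.0, -0.01], [0.01, 0.01, 0.0], [0.0, 0.0, -0.01], [0.01, 0.01, 0.0]], "turn": [[0.0, 0.0, 0.98], [0.0, 0.0, 0.99], [0.0, 0.0, 0.98], [-0.01, 0.0, 0.99]]}
end [0.5281 0.0545 0.218 ]
```

{"name": "apply_moves", "arguments": {"fingers": [0, 0, 0, 0, 0, 0, 0, 0], "travel": [[0, 0, 0], [0, 0, 0], [0, 0, 0], [0, 0, 0], [0, 0, 0], [0, 0, 0], [0, 0, 0], [0, 0, 0]], "turn": [[0, 0, 1], [0, 0, 1], [0, 0, 1], [0, 0, 1], [0, 0, 1], [0, 0, 1], [0, 0, 1], [0, 0, 1]]}}

```text
time_s: 20.27
eef_pos: [0.5274, 0.054, 0.2148]
tool_rot: [[-0.643, 0.766, -0.0], [0.766, 0.643, -0.0], [0.0, -0.0, -1.0]]
contact_force: [0.1, 0.5, -0.1]
finger_gap: 1.002
finger_force: 0.0
```

{"name": "apply_moves", "arguments": {"fingers": [0, 0, 0, 0, 0, 0, 0, 0], "travel": [[0, 0, 0], [0, 0, 0], [0, 0, 0], [0, 0, 0], [0, 0, 0], [0, 0, 0], [0, 0, 0], [0, 0, 0]], "turn": [[0, 0, 1], [0, 0, 1], [0, 0, 1], [0, 0, 1], [0, 0, 1], [0, 0, 1], [0, 0, 1], [0, 0, 1]]}}

```text
time_s: 21.28
eef_pos: [0.5274, 0.054, 0.2148]
tool_rot: [[-0.058, 0.998, -0.0], [0.998, 0.058, -0.0], [-0.0, -0.0, -1.0]]
contact_force: [0.9, -0.3, 0.4]
finger_gap: 0.999
finger_force: 0.0
```

{"name": "apply_moves", "arguments": {"fingers": [0, 0, 0, 0, 0, 0], "travel": [[0, 0, 0], [0, 0, 0], [0, 0, 0], [0, 0, 0], [0, 0, 0], [0, 0, 0]], "turn": [[0, 0, 1], [0, 0, 1], [0, 0, 1], [0, 0, 0.62], [0, 0, 0], [0, 0, 0]]}}

```text
time_s: 22.02
eef_pos: [0.5274, 0.054, 0.2149]
tool_rot: [[0.226, 0.974, -0.0], [0.974, -0.226, 0.0], [0.0, -0.0, -1.0]]
contact_force: [0.4, -0.4, 0.9]
finger_gap: 1.001
finger_force: 0.0
```

```bash
python3 - <<'E'
from h import *
s=st(); print(np.round(s["tool_rot"],3))
for n in ["wrist","side"]:
    p=vision.camera(n); cv2.imwrite(f"pics/{n}7.png",p["img"])
    for q in ["tongs","tongs_head","tongs_rests"]:
        print(n,q,[(np.round(w(p,x["centre"]),4),round(x["confidence"],2)) for x in nets.place_of(p,q)[:1]])
    if n=="side": u=proj(p,[.528,.054,.13]).astype(int); cs=cv2.resize(p["img"][u[1]-45:u[1]+45,u[0]-30:u[0]+30],(400,600),interpolation=cv2.INTER_CUBIC); print(u)
    else:
        cw=cv2.resize(p["img"][80:320,170:330],(400,600),interpolation=cv2.INTER_CUBIC)
        json.dump({k:np.array(p[k]).tolist() for k in ("vfov","cx","cy","rvec","tvec")},open("w7.json","w"))
cv2.imwrite("pics/c7.png",cv2.convertScaleAbs(np.hstack([cw,cs]),alpha=1.3,beta=20))
E
```

```text
t 22.025 p [0.5274 0.054  0.2149] gap 1.0012767540890155 ff 0.0 F [ 0.4 -0.4  0.9]
[[ 0.226  0.974 -0.   ]
 [ 0.974 -0.226  0.   ]
 [ 0.    -0.    -1.   ]]
wrist tongs []
wrist tongs_head [(array([0.5292, 0.0579, 0.1459]), 0.93)]
wrist tongs_rests [(array([0.5327, 0.054 , 0.1198]), 0.6)]
side tongs []
side tongs_head []
side tongs_rests [(array([0.5323, 0.0542, 0.1136]), 0.68)]
[278 175]
```

View pics/c7.png

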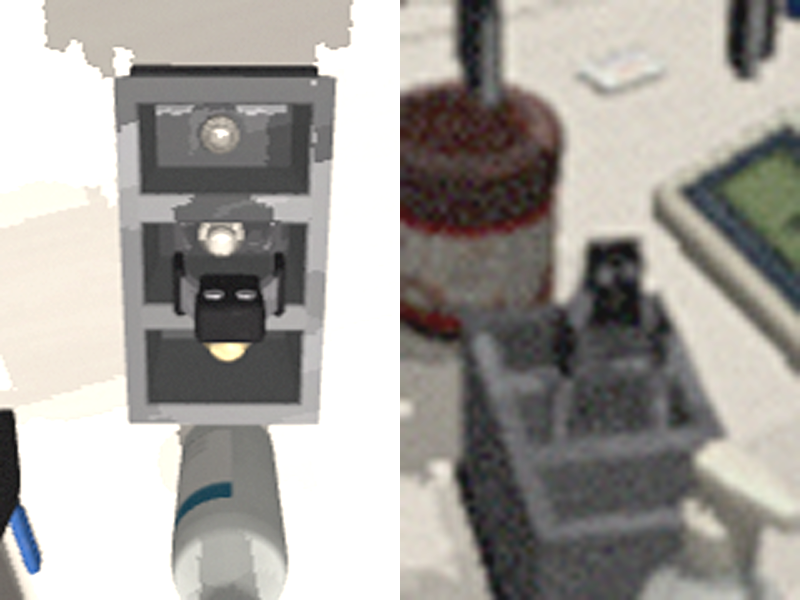

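The wrist view shows the tongs standing over the medium weight. The rests are at crop columns 178 and 281, rows 255–312, and the head is at (230, 308).

```bash
python3 - <<'E'
from h import *
p=json.load(open("w7.json"))
f=lambda u,v,z:np.round(atz(p,170+u/2.5,80+v/2.5,z),4)
print("rests L",f(178,283,.116),"R",f(281,283,.116)); print("rest tops",f(178,255,.128),f(281,255,.128),f(178,312,.128),f(281,312,.128))
print("head top far edge",f(231,341,.160),"c",f(231,322,.16))
print("weight",f(221,238,.047))
for P in ([.528,.0545,.116],[.5295,.0555,.116],[.528,.0545,.16]): print((proj(p,P)-[170,80])*2.5)
E
```

```text
rests L [0.5118 0.0579 0.116 ] R [0.5483 0.0495 0.116 ]
rest tops [0.5159 0.0712 0.128 ] [0.5501 0.0633 0.128 ] [0.5109 0.0512 0.128 ] [0.5459 0.0431 0.128 ]
head top far edge [0.529  0.0494 0.16  ] c [0.5303 0.0554 0.16  ]
weight [0.527 0.054 0.047]
[223.53315658 282.23227541]
[226.94868209 278.78053315]
[224.11223344 326.34709943]
```

```bash
python3 - <<'E'
from h import *
st()
plan([([.5298,.0547,.16],1.3405,0,4),([.5298,.0547,.094],1.3405,0,4)])
E
```

```text
t 22.425 p [0.5274 0.054  0.2149] gap 1.0001675061420312 ff 0.0 F [-0.4  0.1  0.4]
{"fingers": [0, 0, 0, 0, 0, 0, 0, 0], "travel": [[0.02, 0.03, 0.69], [0.01, 0.03, 0.68], [0.02, 0.03, 0.69], [0.01, 0.02, 0.68], [0.0, 0.0, 0.83], [0.0, 0.0, 0.82], [0.0, 0.0, 0.83], [0.0, 0.0, 0.82]], "turn": [[0.0, 0.0, 0.0], [0.0, 0.0, 0.0], [0.0, 0.0, 0.01], [0.0, 0.0, 0.0], [0.0, 0.0, 0.0], [0.0, 0.0, 0.0], [0.0, 0.0, 0.0], [0.0, 0.0, 0.0]]}
end [0.5298 0.0547 0.0941]
```

{"name": "apply_moves", "arguments": {"fingers": [0, 0, 0, 0, 0, 0, 0, 0], "travel": [[0.02, 0.03, 0.69], [0.02, 0.03, 0.69], [0.01, 0.03, 0.69], [0.01, 0.02, 0.69], [0, 0, 0.82], [0, 0, 0.82], [0, 0, 0.82], [0, 0, 0.82]], "turn": [[0, 0, 0], [0, 0, 0], [0, 0, 0], [0, 0, 0], [0, 0, 0], [0, 0, 0], [0, 0, 0], [0, 0, 0]]}}

```text
time_s: 23.42
eef_pos: [0.5297, 0.0547, 0.0929]
tool_rot: [[0.227, 0.974, -0.0], [0.974, -0.227, -0.0], [-0.0, -0.0, -1.0]]
contact_force: [0.3, 0.5, 0.3]
finger_gap: 1.0
finger_force: 0.0
```

{"name": "apply_moves", "arguments": {"fingers": [0.15, 0.3, 0.45, 0.45, 0.45], "travel": [[0, 0, 0], [0, 0, 0], [0, 0, 0], [0, 0, 0], [0, 0, 0]], "turn": [[0, 0, 0], [0, 0, 0], [0, 0, 0], [0, 0, 0], [0, 0, 0]]}}

```text
time_s: 24.05
eef_pos: [0.5301, 0.0547, 0.0945]
tool_rot: [[0.227, 0.974, 0.001], [0.974, -0.227, 0.0], [0.0, 0.001, -1.0]]
contact_force: [0.3, 0.7, -0.8]
finger_gap: 0.554
finger_force: 0.0
```

```bash
python3 - <<'E'
from h import *
s=st()
p=vision.camera("wrist"); q=vision.camera("side")
for n,p in (("w",p),("s",q)):
  for k in ["tongs","tongs_head","tongs_rests"]:
    print(n,k,[(np.round(w(p,x["centre"]),4),round(x["confidence"],2)) for x in nets.place_of(p,k)[:1]])
p=vision.camera("wrist")
u=proj(q,[.528,.054,.13]).astype(int); cs=cv2.resize(q["img"][u[1]-45:u[1]+45,u[0]-30:u[0]+30],(400,600),interpolation=cv2.INTER_CUBIC)
cw=cv2.resize(p["img"][130:370,176:336],(400,600),interpolation=cv2.INTER_CUBIC)
cv2.imwrite("pics/c8.png",cv2.convertScaleAbs(np.hstack([cw,cs]),alpha=1.5,beta=30))
E
```

```text
t 24.05 p [0.5301 0.0547 0.0945] gap 0.55387352509328 ff 0.0 F [ 0.3  0.7 -0.8]
w tongs []
w tongs_head [(array([0.5294, 0.058 , 0.148 ]), 0.74)]
w tongs_rests [(array([0.5302, 0.0521, 0.1202]), 0.92)]
s tongs []
s tongs_head [(array([0.5293, 0.0557, 0.1487]), 0.62)]
s tongs_rests [(array([0.5328, 0.0549, 0.1136]), 0.81)]
```

View pics/c8.png

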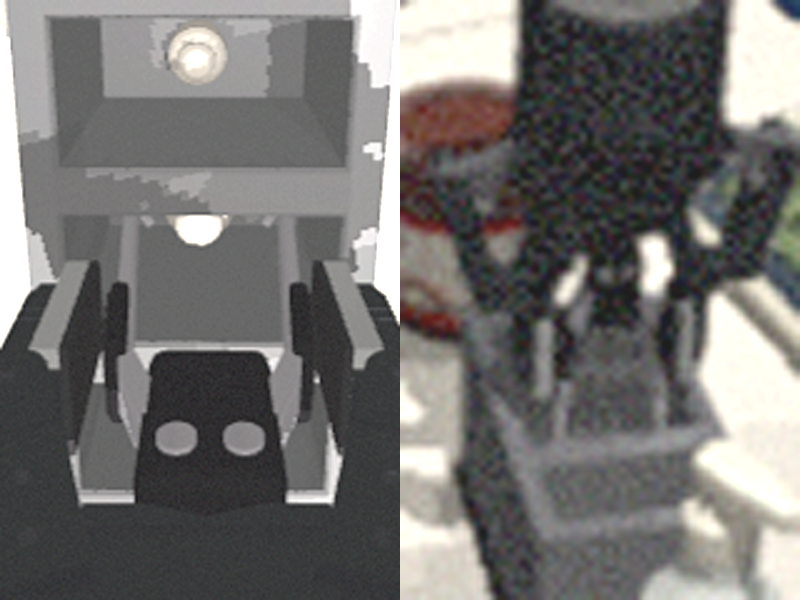

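The wrist view shows both pads beside the rests, evenly spaced, with the weight's knob between the arms. Next I squeeze.

{"name": "apply_moves", "arguments": {"fingers": [0.5, 0.54, 0.56, 0.58, 0.62, 0.7, 0.7, 0.7], "travel": [[0, 0, 0], [0, 0, 0], [0, 0, 0], [0, 0, 0], [0, 0, 0], [0, 0, 0], [0, 0, 0], [0, 0, 0]], "turn": [[0, 0, 0], [0, 0, 0], [0, 0, 0], [0, 0, 0], [0, 0, 0], [0, 0, 0], [0, 0, 0], [0, 0, 0]]}}

```text
time_s: 25.5
eef_pos: [0.5302, 0.0546, 0.0947]
tool_rot: [[0.227, 0.974, 0.001], [0.974, -0.227, -0.0], [0.0, 0.001, -1.0]]
contact_force: [-1.0, 0.1, 6.1]
finger_gap: 0.382
finger_force: 59.4
```

{"name": "apply_moves", "arguments": {"fingers": [0.8, 0.8, 0.8, 0.8, 0.8, 0.8, 0.8, 0.8], "travel": [[0, 0, -0.1], [0, 0, -0.3], [0, 0, -0.5], [0, 0, -0.6], [0, 0, -0.6], [0, 0, -0.7], [0, 0, -0.8], [0, 0, -0.8]], "turn": [[0, 0, 0], [0, 0, 0], [0, 0, 0], [0, 0, 0], [0, 0, 0], [0, 0, 0], [0, 0, 0], [0, 0, 0]]}}

```text
time_s: 26.5
eef_pos: [0.5299, 0.0547, 0.1834]
tool_rot: [[0.227, 0.974, 0.001], [0.974, -0.227, 0.0], [0.0, 0.001, -1.0]]
contact_force: [0.1, -0.9, -2.4]
finger_gap: 0.382
finger_force: 59.6
```

{"name": "apply_moves", "arguments": {"fingers": [0.8, 0.8, 0.8, 0.8, 0.8, 0.8, 0.8, 0.8], "travel": [[0, 0, -0.9], [0, 0, -0.9], [0, 0, -0.9], [0, 0, -0.9], [0, 0, -0.8], [0, 0, -0.6], [0, 0, -0.3], [0, 0, 0]], "turn": [[0, 0, 0], [0, 0, 0], [0, 0, 0], [0, 0, 0], [0, 0, 0], [0, 0, 0], [0, 0, 0], [0, 0, 0]]}}

```text
time_s: 27.5
eef_pos: [0.5299, 0.0547, 0.2883]
tool_rot: [[0.227, 0.974, 0.0], [0.974, -0.227, 0.0], [0.0, 0.0, -1.0]]
contact_force: [-0.0, 0.2, -1.4]
finger_gap: 0.387
finger_force: 59.7
```

```bash
python3 - <<'E'
from h import *
s=st()
for n in ("wrist","side","top"):
  p=vision.camera(n); cv2.imwrite(f"pics/{n}9.png",p["img"])
  for k in ["tongs","tongs_rests","weight_medium","pan","pocket_scale"]:
    print(n,k,[(np.round(w(p,x["centre"]),4),round(x["confidence"],2)) for x in nets.place_of(p,k)[:2]])
  if n=="side":
    u=proj(p,[.53,.055,.24]).astype(int); cs=cv2.resize(p["img"][u[1]-60:u[1]+60,u[0]-40:u[0]+40],(400,600),interpolation=cv2.INTER_CUBIC)
  elif n=="top":
    u=proj(p,[.51,-.27,.022]).astype(int); ct=cv2.resize(p["img"][u[1]-45:u[1]+45,u[0]-30:u[0]+30],(400,600),interpolation=cv2.INTER_CUBIC); print(u-[30,45])
cv2.imwrite("pics/c9.png",np.hstack([cs,ct]))
E
```

```text
t 27.5 p [0.5299 0.0547 0.2883] gap 0.38696482522443204 ff 59.682079553604126 F [-0.   0.2 -1.4]
wrist tongs [(array([0.5319, 0.0536, 0.2063]), 0.89)]
wrist tongs_rests [(array([0.5305, 0.0524, 0.3121]), 0.74)]
wrist weight_medium [(array([0.53  , 0.0516, 0.2041]), 0.63)]
wrist pan [(array([ 0.519 , -0.2663,  0.0226]), 0.76)]
wrist pocket_scale [(array([ 0.4932, -0.2657, -0.0007]), 0.76)]
side tongs [(array([0.5293, 0.0523, 0.206 ]), 0.65)]
side tongs_rests [(array([0.5329, 0.0565, 0.3061]), 0.76), (array([ 0.3674, -0.0655, -0.0004]), 0.2)]
side weight_medium [(array([0.5299, 0.0541, 0.2051]), 0.49)]
side pan [(array([ 0.5088, -0.2716,  0.0219]), 0.85)]
side pocket_scale [(array([ 4.924e-01, -2.706e-01,  3.000e-04]), 0.78)]
top tongs [(array([0.5262, 0.0506, 0.2012]), 0.39), (array([ 4.653e-01,  2.836e-01, -3.000e-04]), 0.36)]
top tongs_rests []
top weight_medium [(array([0.5262, 0.0523, 0.2044]), 0.42)]
top pan [(array([ 0.5117, -0.2694,  0.0204]), 0.68)]
top pocket_scale [(array([ 0.4949, -0.2689,  0.0015]), 0.95), (array([ 0.5001, -0.0901, -0.0032]), 0.5)]
[332 136]
```

View pics/c9.png

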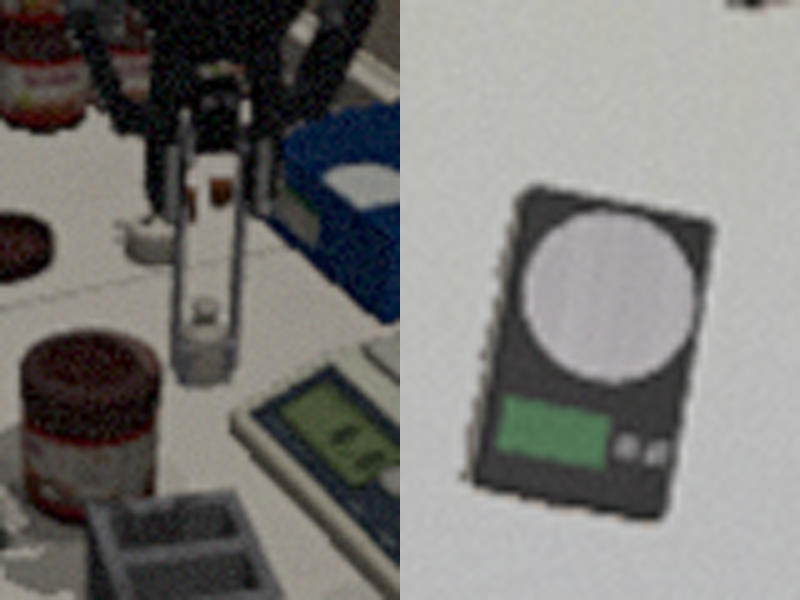

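The side view shows the medium weight upright in the jaws, clear of the block. The top view shows the pan centre at crop (610, 297).

```bash
python3 - <<'E'
from h import *
t=vision.camera("top"); print(atz(t,332+210/6.667-.4,136+297/6.667-.4,.022))
plan([([.5115,-.2695,.288],1.341,0.8,18)])
E
```

```text
[ 0.51324102 -0.27293988  0.022     ]
{"fingers": [0.8, 0.8, 0.8, 0.8, 0.8, 0.8, 0.8, 0.8], "travel": [[-0.89, 0.16, 0.0], [-0.89, 0.15, 0.0], [-0.89, 0.16, 0.0], [-0.89, 0.15, 0.0], [-0.89, 0.16, 0.0], [-0.89, 0.15, 0.0], [-0.89, 0.16, 0.0], [-0.89, 0.15, 0.0]], "turn": [[0.0, 0.0, 0.0], [0.0, 0.0, 0.0], [0.0, 0.0, 0.0], [0.0, 0.0, 0.0], [0.0, 0.0, 0.0], [0.0, 0.0, 0.0], [0.0, 0.0, 0.0], [0.0, 0.0, 0.0]]}
{"fingers": [0.8, 0.8, 0.8, 0.8, 0.8, 0.8, 0.8, 0.8], "travel": [[-0.89, 0.16, 0.0], [-0.89, 0.15, 0.0], [-0.89, 0.16, 0.0], [-0.89, 0.15, 0.0], [-0.89, 0.16, 0.0], [-0.89, 0.15, 0.0], [-0.88, 0.16, 0.0], [-0.89, 0.15, 0.0]], "turn": [[0.0, 0.0, 0.0], [0.0, 0.0, 0.0], [0.0, 0.0, 0.0], [0.0, 0.0, 0.0], [0.0, 0.0, 0.0], [0.0, 0.0, 0.0], [0.0, 0.0, 0.0], [0.0, 0.0, 0.0]]}
{"fingers": [0.8, 0.8], "travel": [[-0.88, 0.16, 0.0], [-0.89, 0.15, 0.01]], "turn": [[0.0, 0.0, 0.0], [0.0, 0.0, 0.01]]}
end [ 0.5114 -0.2696  0.2879]
```

{"name": "apply_moves", "arguments": {"fingers": [0.8, 0.8, 0.8, 0.8, 0.8, 0.8, 0.8, 0.8], "travel": [[-0.4, 0.07, 0], [-0.7, 0.12, 0], [-0.95, 0.17, 0], [-0.95, 0.17, 0], [-0.95, 0.17, 0], [-0.95, 0.17, 0], [-0.95, 0.17, 0], [-0.95, 0.17, 0]], "turn": [[0, 0, 0], [0, 0, 0], [0, 0, 0], [0, 0, 0], [0, 0, 0], [0, 0, 0], [0, 0, 0], [0, 0, 0]]}}

```text
time_s: 29.45
eef_pos: [0.5224, -0.0846, 0.2881]
tool_rot: [[0.227, 0.974, 0.0], [0.974, -0.227, -0.0], [0.0, 0.0, -1.0]]
contact_force: [0.6, -0.9, -1.6]
finger_gap: 0.387
finger_force: 59.7
```

{"name": "apply_moves", "arguments": {"fingers": [0.8, 0.8, 0.8, 0.8, 0.8, 0.8, 0.8, 0.8], "travel": [[-0.95, 0.17, 0], [-0.95, 0.17, 0], [-0.95, 0.17, 0], [-0.95, 0.17, 0], [-0.95, 0.17, 0], [-0.95, 0.17, 0], [-0.95, 0.17, 0], [-0.95, 0.17, 0]], "turn": [[0, 0, 0], [0, 0, 0], [0, 0, 0], [0, 0, 0], [0, 0, 0], [0, 0, 0], [0, 0, 0], [0, 0, 0]]}}

```text
time_s: 30.45
eef_pos: [0.5143, -0.2387, 0.2881]
tool_rot: [[0.227, 0.974, 0.0], [0.974, -0.227, 0.0], [0.0, 0.0, -1.0]]
contact_force: [0.3, 0.8, -2.8]
finger_gap: 0.385
finger_force: 59.7
```

{"name": "apply_moves", "arguments": {"fingers": [0.8, 0.8, 0.8, 0.8, 0.8, 0.8, 0.8, 0.8], "travel": [[-0.9, 0.17, 0], [-0.5, 0.1, 0.2], [-0.2, 0.04, 0.5], [0, 0, 0.9], [0, 0, 0.9], [0, 0, 0.9], [0, 0, 0.7], [0, 0, 0.3]], "turn": [[0, 0, 0], [0, 0, 0], [0, 0, 0], [0, 0, 0], [0, 0, 0], [0, 0, 0], [0, 0, 0], [0, 0, 0]]}}

```text
time_s: 31.45
eef_pos: [0.5126, -0.2694, 0.1985]
tool_rot: [[0.227, 0.974, -0.002], [0.974, -0.227, 0.001], [0.001, -0.002, -1.0]]
contact_force: [-0.5, -0.0, -2.1]
finger_gap: 0.381
finger_force: 59.7
```

```bash
python3 - <<'E'
from h import *
s=st()
for n in ("wrist","side","top"):
  p=vision.camera(n); cv2.imwrite(f"pics/{n}10.png",p["img"])
  for k in ["tongs","weight_medium","pan"]:
    print(n,k,[(np.round(w(p,x["centre"]),4),round(x["confidence"],2)) for x in nets.place_of(p,k)[:1]])
E
```

```text
t 31.45 p [ 0.5126 -0.2694  0.1985] gap 0.38107741075331986 ff 59.67215180397034 F [-0.5 -0.  -2.1]
wrist tongs [(array([ 0.5136, -0.2693,  0.1168]), 0.84)]
wrist weight_medium [(array([ 0.5085, -0.2735,  0.1159]), 0.75)]
wrist pan [(array([ 0.5188, -0.2673,  0.0239]), 0.9)]
side tongs [(array([ 0.5137, -0.271 ,  0.1183]), 0.75)]
side weight_medium [(array([ 0.4989, -0.0875, -0.0005]), 0.53)]
side pan [(array([ 0.514 , -0.2744,  0.0224]), 0.58)]
top tongs []
top weight_medium [(array([0.518 , 0.0129, 0.0065]), 0.25)]
top pan [(array([ 0.5154, -0.2718,  0.0211]), 0.77)]
```

{"name": "apply_moves", "arguments": {"fingers": [0.8, 0.8, 0.8, 0.8, 0.8, 0.8, 0.8, 0.8], "travel": [[-0.06, 0, 0.4], [0, 0, 0.8], [0, 0, 0.9], [0, 0, 0.9], [0, 0, 0.7], [0, 0, 0.5], [0, 0, 0.1], [0, 0, 0]], "turn": [[0, 0, 0], [0, 0, 0], [0, 0, 0], [0, 0, 0], [0, 0, 0], [0, 0, 0], [0, 0, 0], [0, 0, 0]]}}

```text
time_s: 33.05
eef_pos: [0.5132, -0.2714, 0.1144]
tool_rot: [[0.227, 0.974, 0.001], [0.974, -0.227, -0.0], [-0.0, 0.001, -1.0]]
contact_force: [0.7, 0.1, -1.9]
finger_gap: 0.383
finger_force: 59.7
```

{"name": "apply_moves", "arguments": {"fingers": [0.8, 0.8, 0.8], "travel": [[0, 0, 0.08], [0, 0, 0], [0, 0, 0]], "turn": [[0, 0, 0], [0, 0, 0], [0, 0, 0]]}}

```text
time_s: 33.42
eef_pos: [0.5131, -0.2713, 0.1128]
tool_rot: [[0.227, 0.974, 0.001], [0.974, -0.227, -0.0], [-0.0, 0.001, -1.0]]
contact_force: [-0.0, -0.4, -2.8]
finger_gap: 0.379
finger_force: 59.7
```

{"name": "apply_moves", "arguments": {"fingers": [0.8, 0.8, 0.8], "travel": [[0, 0, 0.16], [0, 0, 0], [0, 0, 0]], "turn": [[0, 0, 0], [0, 0, 0], [0, 0, 0]]}}

```text
time_s: 33.8
eef_pos: [0.5128, -0.2711, 0.1092]
tool_rot: [[0.227, 0.974, -0.0], [0.974, -0.227, 0.0], [0.0, -0.0, -1.0]]
contact_force: [-0.8, -0.3, -2.2]
finger_gap: 0.383
finger_force: 59.7
```

{"name": "apply_moves", "arguments": {"fingers": [0.8, 0.8, 0.8], "travel": [[0, 0, 0.08], [0, 0, 0], [0, 0, 0]], "turn": [[0, 0, 0], [0, 0, 0], [0, 0, 0]]}}

```text
time_s: 34.17
eef_pos: [0.5129, -0.2712, 0.1077]
tool_rot: [[0.227, 0.974, -0.0], [0.974, -0.227, 0.0], [0.0, -0.0, -1.0]]
contact_force: [0.3, -0.2, -3.1]
finger_gap: 0.384
finger_force: 59.7
```

{"name": "apply_moves", "arguments": {"fingers": [0.8, 0.8, 0.8], "travel": [[0, 0, 0.06], [0, 0, 0], [0, 0, 0]], "turn": [[0, 0, 0], [0, 0, 0], [0, 0, 0]]}}

```text
time_s: 34.55
eef_pos: [0.5131, -0.2713, 0.1068]
tool_rot: [[0.227, 0.974, 0.0], [0.974, -0.227, -0.0], [-0.0, 0.0, -1.0]]
contact_force: [-0.2, -0.4, -0.4]
finger_gap: 0.384
finger_force: 59.9
```

{"name": "apply_moves", "arguments": {"fingers": [0.8, 0.8, 0.8], "travel": [[0, 0, 0.06], [0, 0, 0], [0, 0, 0]], "turn": [[0, 0, 0], [0, 0, 0], [0, 0, 0]]}}

```text
time_s: 34.92
eef_pos: [0.5133, -0.2714, 0.1067]
tool_rot: [[0.227, 0.974, 0.001], [0.974, -0.227, -0.001], [-0.0, 0.001, -1.0]]
contact_force: [-1.6, 1.3, 7.4]
finger_gap: 0.383
finger_force: 60.6
```

{"name": "apply_moves", "arguments": {"fingers": [0.6, 0.58, 0.565, 0.555, 0.55, 0.55, 0.55, 0.55], "travel": [[0, 0, 0], [0, 0, 0], [0, 0, 0], [0, 0, 0], [0, 0, 0], [0, 0, 0], [0, 0, 0], [0, 0, 0]], "turn": [[0, 0, 0], [0, 0, 0], [0, 0, 0], [0, 0, 0], [0, 0, 0], [0, 0, 0], [0, 0, 0], [0, 0, 0]]}}

```text
time_s: 35.92
eef_pos: [0.5128, -0.2711, 0.1052]
tool_rot: [[0.227, 0.974, -0.0], [0.974, -0.227, 0.0], [0.0, -0.0, -1.0]]
contact_force: [1.6, -0.1, 2.2]
finger_gap: 0.448
finger_force: 1.8
```

```bash
python3 - <<'E'
from h import *
s=st()
for n in ("wrist","side"):
  p=vision.camera(n); cv2.imwrite(f"pics/{n}11.png",p["img"])
  for k in ["tongs","tongs_rests","tongs_head","weight_medium","pan"]:
    print(n,k,[(np.round(w(p,x["centre"]),4),round(x["confidence"],2)) for x in nets.place_of(p,k)[:1]])
  u=proj(p,[.513,-.271,.06]).astype(int); print(n,u)
  if n=="side": cs=cv2.resize(p["img"][max(u[1]-60,0):u[1]+60,u[0]-40:u[0]+40],(400,600),interpolation=cv2.INTER_CUBIC)
  else: cw=cv2.resize(p["img"][130:370,176:336],(400,600),interpolation=cv2.INTER_CUBIC)
cv2.imwrite("pics/c11.png",cv2.convertScaleAbs(np.hstack([cw,cs]),alpha=1.3,beta=20))
E
```

```text
t 35.925 p [ 0.5128 -0.2711  0.1052] gap 0.4483070708176634 ff 1.8028053941088729 F [ 1.6 -0.1  2.2]
wrist tongs []
wrist tongs_rests [(array([ 0.5145, -0.2734,  0.1299]), 0.78)]
wrist tongs_head [(array([ 0.5071, -0.2677,  0.1614]), 0.67)]
wrist weight_medium [(array([ 0.5133, -0.2734,  0.0239]), 0.63)]
wrist pan [(array([ 0.5184, -0.2684,  0.0203]), 0.66)]
wrist [259 215]
side tongs [(array([ 0.519 , -0.2748,  0.0261]), 0.72)]
side tongs_rests [(array([ 0.5146, -0.2695,  0.1283]), 0.95)]
side tongs_head [(array([ 0.5096, -0.2674,  0.1638]), 0.73)]
side weight_medium [(array([ 0.511 , -0.2704,  0.0259]), 0.67)]
side pan [(array([ 0.5119, -0.2732,  0.0233]), 0.61)]
side [345 292]
```

View pics/c11.png

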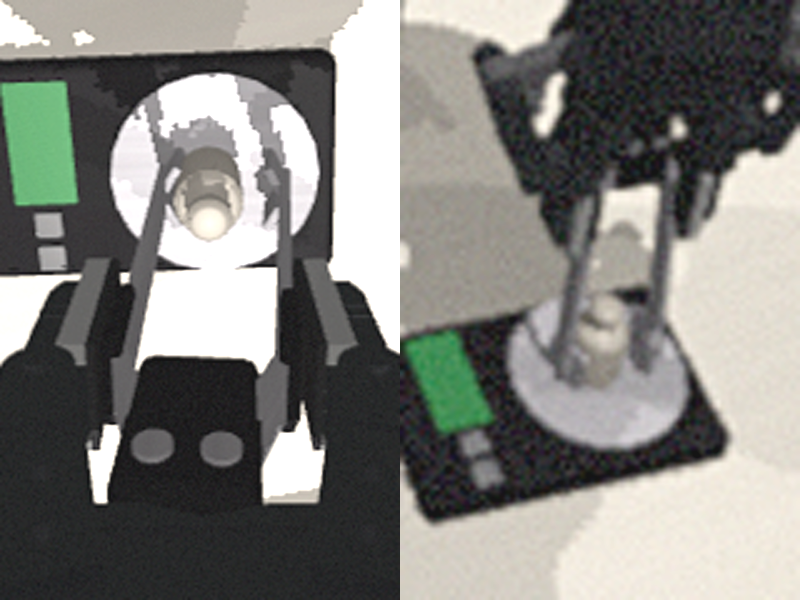

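The wrist view shows the weight at crop (208, 200), standing free on the pan between the open jaws. The tongs lean slightly, so I lift a little first to let them straighten.

{"name": "apply_moves", "arguments": {"fingers": [0.55, 0.55, 0.55, 0.55], "travel": [[0, 0, -0.1], [0, 0, -0.1], [0, 0, 0], [0, 0, 0]], "turn": [[0, 0, 0], [0, 0, 0], [0, 0, 0], [0, 0, 0]]}}

```text
time_s: 37.02
eef_pos: [0.5127, -0.2711, 0.109]
tool_rot: [[0.227, 0.974, -0.001], [0.974, -0.227, 0.0], [0.0, -0.001, -1.0]]
contact_force: [-0.6, -0.3, -0.7]
finger_gap: 0.452
finger_force: 4.5
```

```bash
python3 - <<'E'
from h import *
s=st()
for n in ("wrist","side"):
  p=vision.camera(n); cv2.imwrite(f"pics/{n}12.png",p["img"])
  for k in ["tongs","tongs_rests","tongs_head","weight_medium"]:
    print(n,k,[(np.round(w(p,x["centre"]),4),round(x["confidence"],2)) for x in nets.place_of(p,k)[:1]])
  if n=="side": u=proj(p,[.513,-.271,.06]).astype(int);cs=cv2.resize(p["img"][max(u[1]-60,0):u[1]+60,u[0]-40:u[0]+40],(400,600),interpolation=cv2.INTER_CUBIC)
  else: cw=cv2.resize(p["img"][130:370,176:336],(400,600),interpolation=cv2.INTER_CUBIC)
cv2.imwrite("pics/c12.png",cv2.convertScaleAbs(np.hstack([cw,cs]),alpha=1.3,beta=20))
E
```

```text
t 37.025 p [ 0.5127 -0.2711  0.109 ] gap 0.4524236974473346 ff 4.460875029908493 F [-0.6 -0.3 -0.7]
wrist tongs []
wrist tongs_rests [(array([ 0.5109, -0.2715,  0.1329]), 0.63)]
wrist tongs_head [(array([ 0.5085, -0.2697,  0.1642]), 0.74)]
wrist weight_medium [(array([ 0.5117, -0.2731,  0.0194]), 0.78)]
side tongs [(array([ 0.5167, -0.2758,  0.0266]), 0.93)]
side tongs_rests [(array([ 0.515 , -0.2681,  0.1301]), 0.58)]
side tongs_head [(array([ 0.5091, -0.2674,  0.166 ]), 0.96)]
side weight_medium [(array([ 0.5164, -0.2718,  0.0233]), 0.71)]
```

```bash
python3 - <<'E'
from h import *
st()
p=vision.camera("wrist")
T=nets.outline_of(p,"tongs")[0]["pixels"]; W=nets.outline_of(p,"weight_medium")[0]["pixels"]
ys,xs=np.nonzero(W); print("W rows",ys.min(),ys.max(),"cols",xs.min(),xs.max())
for r in range(185,305,7):
    c=np.nonzero(T[r])[0]; 
    runs=[(int(g[0]),int(g[-1])) for g in np.split(c,np.nonzero(np.diff(c)>1)[0]+1)] if len(c) else []
    cw=np.nonzero(W[r])[0]; print(r,runs,"W",(cw.min(),cw.max()) if len(cw) else None)
for z in (.025,.045,.13): print(z,np.round(proj(p,[.5127,-.2711,z]),1))
E
```

```text
t 37.525 p [ 0.5129 -0.2712  0.1093] gap 0.451301526898988 ff 4.460741812654305 F [-0.   0.3  0.2]
W rows 188 223 cols 246 272
185 [] W None
192 [(242, 247), (282, 286)] W (np.int64(249), np.int64(269))
199 [(237, 246), (282, 291)] W (np.int64(247), np.int64(272))
206 [(235, 245), (284, 292)] W (np.int64(246), np.int64(272))
213 [(233, 246), (281, 293)] W (np.int64(247), np.int64(271))
220 [(231, 239), (244, 246), (281, 293)] W (np.int64(253), np.int64(266))
227 [(230, 238), (286, 293)] W None
234 [(228, 237), (287, 292)] W None
241 [(227, 236), (287, 293)] W None
248 [(221, 235), (286, 296)] W None
255 [(220, 233), (286, 297)] W None
262 [(218, 232), (286, 297)] W None
269 [(216, 231), (286, 298)] W None
276 [(217, 230), (232, 279), (283, 297)] W None
283 [(217, 297)] W None
290 [(217, 297)] W None
297 [(218, 296)] W None
304 [(225, 288)] W None
0.025 [258.6 198.7]
0.045 [258.7 206.9]
0.13 [258.9 266.7]
```

{"name": "apply_moves", "arguments": {"fingers": [0.55, 0.55, 0.55, 0.55], "travel": [[0, -0.1, 0], [0, -0.12, 0], [0, 0, 0], [0, 0, 0]], "turn": [[0, 0, 0], [0, 0, 0], [0, 0, 0], [0, 0, 0]]}}

```text
time_s: 38.17
eef_pos: [0.5086, -0.2702, 0.1093]
tool_rot: [[0.227, 0.974, 0.0], [0.974, -0.227, -0.0], [-0.0, 0.0, -1.0]]
contact_force: [-0.1, -0.1, -1.1]
finger_gap: 0.451
finger_force: 4.5
```

```bash
python3 - <<'E'
from h import *
st()
p=vision.camera("wrist")
T=nets.outline_of(p,"tongs")[0]["pixels"]; W=nets.outline_of(p,"weight_medium")[0]["pixels"]
ys,xs=np.nonzero(W); print("W rows",ys.min(),ys.max(),"cols",xs.min(),xs.max())
for r in range(185,230,7):
    c=np.nonzero(T[r])[0]; 
    runs=[(int(g[0]),int(g[-1])) for g in np.split(c,np.nonzero(np.diff(c)>1)[0]+1)] if len(c) else []
    cw=np.nonzero(W[r])[0]; print(r,runs,"W",(cw.min(),cw.max()) if len(cw) else None)
E
```

```text
t 38.175 p [ 0.5086 -0.2702  0.1093] gap 0.45087316885913875 ff 4.460060621495359 F [-0.1 -0.1 -1.1]
W rows 187 224 cols 252 278
185 [] W None
192 [(243, 247), (283, 286)] W (np.int64(254), np.int64(274))
199 [(237, 245), (283, 292)] W (np.int64(252), np.int64(277))
206 [(235, 246), (284, 292)] W (np.int64(252), np.int64(278))
213 [(234, 247), (281, 292)] W (np.int64(252), np.int64(278))
220 [(232, 239), (281, 292)] W (np.int64(258), np.int64(273))
227 [(230, 238), (287, 292)] W None
```

{"name": "apply_moves", "arguments": {"fingers": [0.55, 0.55, 0.55, 0.55, 0.55, 0.55, 0.55, 0.55], "travel": [[0, 0, -0.2], [0, 0, -0.4], [0, 0, -0.6], [0, 0, -0.8], [0, 0, -0.9], [0, 0, -1], [0, 0, -1], [0, 0, -1]], "turn": [[0, 0, 0], [0, 0, 0], [0, 0, 0], [0, 0, 0], [0, 0, 0], [0, 0, 0], [0, 0, 0], [0, 0, 0]]}}

```text
time_s: 39.33
eef_pos: [0.5087, -0.2703, 0.229]
tool_rot: [[0.227, 0.974, 0.001], [0.974, -0.227, -0.0], [-0.0, 0.001, -1.0]]
contact_force: [-0.2, 0.1, -0.9]
finger_gap: 0.449
finger_force: 4.5
```

{"name": "apply_moves", "arguments": {"fingers": [0.55, 0.55, 0.55, 0.55, 0.55], "travel": [[0, 0, -1], [0, 0, -1], [0, 0, -0.7], [0, 0, -0.3], [0, 0, 0]], "turn": [[0, 0, 0], [0, 0, 0], [0, 0, 0], [0, 0, 0], [0, 0, 0]]}}

```text
time_s: 39.95
eef_pos: [0.5087, -0.2702, 0.2875]
tool_rot: [[0.227, 0.974, 0.0], [0.974, -0.227, -0.0], [-0.0, 0.0, -1.0]]
contact_force: [0.1, -0.3, -0.9]
finger_gap: 0.448
finger_force: 4.5
```

```bash
python3 - <<'E'
from h import *
st()
for n in ("wrist","side","top"):
  p=vision.camera(n)
  for k in ["tongs","tongs_head","weight_medium","pan"]:
    print(n,k,[(np.round(w(p,x["centre"]),4),round(x["confidence"],2)) for x in nets.place_of(p,k)[:1]])
plan([([.4677,.2838,.288],2.903,.55,28)])
E
```

```text
t 39.95 p [ 0.5087 -0.2702  0.2875] gap 0.4479410757323903 ff 4.45767471101135 F [ 0.1 -0.3 -0.9]
wrist tongs []
wrist tongs_head [(array([ 0.5068, -0.2646,  0.3435]), 0.84)]
wrist weight_medium [(array([ 0.5093, -0.2744,  0.0232]), 0.58)]
wrist pan [(array([ 0.5148, -0.2676,  0.0229]), 0.64)]
side tongs [(array([ 0.5119, -0.2728,  0.2035]), 0.92)]
side tongs_head [(array([ 0.5056, -0.2702,  0.343 ]), 0.67)]
side weight_medium [(array([ 0.5134, -0.2724,  0.0236]), 0.48)]
side pan [(array([ 0.515 , -0.2742,  0.0236]), 0.71)]
top tongs []
top tongs_head []
top weight_medium []
top pan [(array([ 0.5117, -0.272 ,  0.0189]), 0.75)]
{"fingers": [0.55, 0.55, 0.55, 0.55, 0.55, 0.55, 0.55, 0.55], "travel": [[0.95, -0.3, 0.0], [0.96, -0.24, 0.0], [0.97, -0.19, 0.0], [0.98, -0.13, 0.0], [0.99, -0.08, 0.0], [0.99, -0.02, 0.0], [0.99, 0.03, 0.0], [0.99, 0.09, 0.0]], "turn": [[0.0, 0.0, -0.7], [0.0, 0.0, -0.7], [0.0, 0.0, -0.7], [0.0, 0.0, -0.7], [0.0, 0.0, -0.7], [0.0, 0.0, -0.7], [0.0, 0.0, -0.7], [0.0, 0.0, -0.7]]}
{"fingers": [0.55, 0.55, 0.55, 0.55, 0.55, 0.55, 0.55, 0.55], "travel": [[0.98, 
[... 226 characters left out ...]
0.0, 0.0, -0.69], [0.0, 0.0, -0.7], [0.0, 0.0, -0.69], [0.0, 0.0, -0.7]]}
{"fingers": [0.55, 0.55, 0.55, 0.55, 0.55, 0.55, 0.55, 0.55], "travel": [[0.82, 0.55, 0.0], [0.79, 0.6, 0.0], [0.76, 0.64, 0.0], [0.72, 0.68, 0.0], [0.68, 0.72, 0.0], [0.64, 0.76, -0.01], [0.6, 0.79, 0.0], [0.56, 0.82, -0.01]], "turn": [[0.0, 0.0, -0.69], [0.0, 0.0, -0.7], [0.0, 0.0, -0.69], [0.0, 0.0, -0.7], [0.0, 0.0, -0.69], [0.0, 0.0, -0.7], [0.0, 0.0, -0.69], [0.0, 0.0, -0.7]]}
{"fingers": [0.55, 0.55, 0.55, 0.55], "travel": [[0.51, 0.86, 0.0], [0.46, 0.88, -0.01], [0.41, 0.91, 0.0], [0.35, 0.92, -0.01]], "turn": [[0.0, 0.0, -0.69], [0.0, 0.0, -0.7], [0.0, 0.0, -0.69], [0.0, 0.0, -0.7]]}
end [0.4678 0.2837 0.2881]
```

{"name": "apply_moves", "arguments": {"fingers": [0.55, 0.55, 0.55, 0.55, 0.55, 0.55, 0.55, 0.55], "travel": [[0.4, -0.13, 0], [0.55, -0.17, 0], [0.96, -0.24, 0], [0.97, -0.19, 0], [0.98, -0.13, 0], [0.99, -0.08, 0], [0.99, -0.02, 0], [0.99, 0.03, 0]], "turn": [[0, 0, -0.2], [0, 0, -0.5], [0, 0, -0.7], [0, 0, -0.7], [0, 0, -0.7], [0, 0, -0.7], [0, 0, -0.7], [0, 0, -0.7]]}}

```text
time_s: 41.7
eef_pos: [0.4981, -0.1304, 0.2873]
tool_rot: [[-0.166, 0.986, 0.0], [0.986, 0.166, 0.0], [-0.0, 0.0, -1.0]]
contact_force: [-0.3, 1.2, -0.8]
finger_gap: 0.449
finger_force: 4.5
```

{"name": "apply_moves", "arguments": {"fingers": [0.55, 0.55, 0.55, 0.55, 0.55, 0.55, 0.55, 0.55], "travel": [[0.99, 0.09, 0], [0.98, 0.14, 0], [0.97, 0.2, 0], [0.96, 0.25, 0], [0.94, 0.31, 0], [0.93, 0.36, 0], [0.9, 0.41, 0], [0.88, 0.46, 0]], "turn": [[0, 0, -0.7], [0, 0, -0.7], [0, 0, -0.7], [0, 0, -0.7], [0, 0, -0.7], [0, 0, -0.7], [0, 0, -0.7], [0, 0, -0.7]]}}

```text
time_s: 42.7
eef_pos: [0.4864, 0.0277, 0.2873]
tool_rot: [[-0.577, 0.817, 0.0], [0.817, 0.577, -0.0], [-0.0, 0.0, -1.0]]
contact_force: [0.6, -0.4, -0.9]
finger_gap: 0.452
finger_force: 4.5
```

{"name": "apply_moves", "arguments": {"fingers": [0.55, 0.55, 0.55, 0.55, 0.55, 0.55, 0.55, 0.55], "travel": [[0.85, 0.51, 0], [0.82, 0.55, 0], [0.79, 0.6, 0], [0.76, 0.64, 0], [0.72, 0.68, 0], [0.68, 0.72, 0], [0.64, 0.76, 0], [0.6, 0.79, 0]], "turn": [[0, 0, -0.7], [0, 0, -0.7], [0, 0, -0.7], [0, 0, -0.7], [0, 0, -0.7], [0, 0, -0.7], [0, 0, -0.7], [0, 0, -0.7]]}}

```text
time_s: 43.7
eef_pos: [0.4741, 0.1858, 0.2872]
tool_rot: [[-0.874, 0.487, -0.0], [0.487, 0.874, -0.0], [0.0, -0.0, -1.0]]
contact_force: [0.3, 0.0, -0.5]
finger_gap: 0.444
finger_force: 4.5
```

```bash
python3 - <<'E'
from h import *
st()
plan([([.4677,.2838,.288],2.903,.55,5)])
E
```

```text
t 43.7 p [0.4741 0.1858 0.2872] gap 0.44394799364435444 ff 4.460465600132011 F [ 0.3  0.  -0.5]
{"fingers": [0.55, 0.55, 0.55, 0.55, 0.55], "travel": [[0.53, 0.83, -0.01], [0.49, 0.85, -0.01], [0.44, 0.88, -0.01], [0.39, 0.9, 0.0], [0.35, 0.92, -0.01]], "turn": [[0.0, 0.0, -0.67], [0.0, 0.0, -0.68], [0.0, 0.0, -0.67], [0.0, 0.0, -0.68], [0.0, 0.0, -0.67]]}
end [0.4677 0.2839 0.288 ]
```

{"name": "apply_moves", "arguments": {"fingers": [0.55, 0.55, 0.55, 0.55, 0.55, 0.55, 0.55], "travel": [[0.53, 0.83, 0], [0.49, 0.85, 0], [0.44, 0.88, 0], [0.39, 0.9, 0], [0.22, 0.6, 0], [0.12, 0.3, 0], [0, 0, 0]], "turn": [[0, 0, -0.67], [0, 0, -0.67], [0, 0, -0.67], [0, 0, -0.67], [0, 0, -0.45], [0, 0, -0.22], [0, 0, 0]]}}

```text
time_s: 44.58
eef_pos: [0.4683, 0.2824, 0.2872]
tool_rot: [[-0.971, 0.241, -0.0], [0.241, 0.971, -0.0], [0.0, -0.0, -1.0]]
contact_force: [0.5, 0.1, -0.7]
finger_gap: 0.445
finger_force: 4.5
```

```bash
python3 - <<'E'
from h import *
s=st(); print(np.round(s["tool_rot"],3))
for n in ("wrist","side","top"):
  p=vision.camera(n)
  for k in ["tongs","tongs_head","tongs_rests","sleeve"]:
    print(n,k,[(np.round(w(p,x["centre"]),4),round(x["confidence"],2)) for x in nets.place_of(p,k)[:1]])
  if n=="wrist":
    T=nets.outline_of(p,"tongs"); T=T[0]["pixels"]; ys,xs=np.nonzero(T); print(ys.min(),ys.max())
    for r in range(ys.min(),ys.max(),12):
      c=np.nonzero(T[r])[0]; print(r,[(int(g[0]),int(g[-1])) for g in np.split(c,np.nonzero(np.diff(c)>1)[0]+1)] if len(c) else [])
    for z in (.205,.225,.31,.345): print(z,np.round(proj(p,[*s["eef_pos"][:2],z]),1))
E
```

```text
t 44.575 p [0.4683 0.2824 0.2872] gap 0.4451483139412779 ff 4.459289102233015 F [ 0.5  0.1 -0.7]
[[-0.971  0.241 -0.   ]
 [ 0.241  0.971 -0.   ]
 [ 0.    -0.    -1.   ]]
wrist tongs []
wrist tongs_head [(array([0.4672, 0.2836, 0.3391]), 0.92)]
wrist tongs_rests [(array([0.4695, 0.2864, 0.3141]), 0.84)]
wrist sleeve [(array([ 4.667e-01,  2.835e-01, -4.000e-04]), 0.89)]
190 335
190 [(284, 284)]
202 [(237, 243), (284, 291)]
214 [(234, 247), (282, 293)]
226 [(231, 237), (287, 292)]
238 [(228, 236), (287, 292)]
250 [(222, 234), (287, 296)]
262 [(219, 232), (287, 297)]
274 [(218, 229), (235, 276), (284, 297)]
286 [(217, 297)]
298 [(219, 295)]
310 [(224, 284)]
322 [(220, 283)]
334 [(251, 268)]
0.205 [258.2 200.5]
0.225 [258.2 208.9]
0.31 [258.3 270.7]
0.345 [258.4 324.1]
side tongs [(array([ 0.5623,  0.2525, -0.0014]), 0.46)]
side tongs_head []
side tongs_rests [(array([0.4741, 0.2832, 0.3061]), 0.65)]
side sleeve [(array([ 0.4688,  0.2805, -0.0009]), 0.96)]
top tongs [(array([0.4672, 0.2858, 0.2058]), 0.57)]
top tongs_head []
top tongs_rests []
top sleeve [(array([0.4609, 0.279 , 0.0014]), 0.97)]
```

{"name": "apply_moves", "arguments": {"fingers": [0.55, 0.55, 0.55, 0.55, 0.55, 0.55, 0.55, 0.55], "travel": [[0.05, 0.06, 0], [0, 0, 0], [0, 0.02, 0.4], [0, 0.04, 0.8], [0, 0.05, 0.9], [0, 0.04, 0.7], [0, 0.01, 0.3], [0, 0, 0]], "turn": [[0.35, 0, 0], [0.34, 0, 0], [0, 0, 0], [0, 0, 0], [0, 0, 0], [0, 0, 0], [0, 0, 0], [0, 0, 0]]}}

```text
time_s: 46.38
eef_pos: [0.4674, 0.2832, 0.2245]
tool_rot: [[-0.97, 0.241, -0.014], [0.242, 0.969, -0.054], [0.001, -0.056, -0.998]]
contact_force: [-0.8, 1.3, -0.0]
finger_gap: 0.451
finger_force: 4.5
```

```bash
python3 - <<'E'
from h import *
s=st(); print(np.round(s["tool_rot"],3))
P={n:vision.camera(n) for n in ("wrist","side","top")}
for n,p in P.items():
  for k in ["tongs","tongs_head","tongs_rests","sleeve"]:
    print(n,k,[(np.round(w(p,x["centre"]),4),round(x["confidence"],2)) for x in nets.place_of(p,k)[:1]])
p=P["wrist"]
T=nets.outline_of(p,"tongs")[0]["pixels"]; S=nets.outline_of(p,"sleeve")[0]["pixels"]
ys,xs=np.nonzero(T); print(ys.min(),ys.max())
for r in range(170,240,6):
  f=lambda M:[(int(g[0]),int(g[-1])) for g in np.split(np.nonzero(M[r])[0],np.nonzero(np.diff(np.nonzero(M[r])[0])>1)[0]+1) if len(g)]
  print(r,f(T),"S",f(S))
c,si=np.cos(-.238),np.sin(-.238)
for a,b,z in [(-.016,-.032,.126),(-.016,.032,.126),(.016,-.032,.126),(.016,.032,.126),(-.027,-.043,.126),(-.027,.043,.126),(0,-.027,.137),(0,.027,.137),(-.011,0,.137)]:
  print((a,b,z),np.round(proj(p,[.4677+c*a-si*b,.2838+si*a+c*b,z]),1))
E
```

```text
t 46.375 p [0.4674 0.2832 0.2245] gap 0.45104594588956154 ff 4.45745091245044 F [-0.8  1.3 -0. ]
[[-0.97   0.241 -0.014]
 [ 0.242  0.969 -0.054]
 [ 0.001 -0.056 -0.998]]
wrist tongs []
wrist tongs_head [(array([0.4668, 0.2892, 0.2769]), 0.84)]
wrist tongs_rests [(array([0.4706, 0.2834, 0.2509]), 0.78)]
wrist sleeve [(array([0.4675, 0.2853, 0.0021]), 0.73)]
side tongs [(array([0.4687, 0.2821, 0.1463]), 0.71)]
side tongs_head []
side tongs_rests [(array([0.4694, 0.2841, 0.246 ]), 0.43)]
side sleeve [(array([ 0.4676,  0.2818, -0.0015]), 0.86)]
top tongs [(array([0.4648, 0.2843, 0.141 ]), 0.39)]
top tongs_head []
top tongs_rests []
top sleeve [(array([ 0.4636,  0.2819, -0.0022]), 0.66)]Traceback (most recent call last):
  File "<stdin>", line 8, in <module>
IndexError: list index out of range
```

{"name": "apply_moves", "arguments": {"fingers": [0.55, 0.55, 0.55, 0.55, 0.55], "travel": [[0, 0.02, 0.4], [0, 0.02, 0.4], [0, 0.02, 0.4], [0, 0.02, 0.3], [0, 0, 0]], "turn": [[0, 0, 0], [0, 0, 0], [0, 0, 0], [0, 0, 0], [0, 0, 0]]}}

```text
time_s: 47.85
eef_pos: [0.4672, 0.2831, 0.1942]
tool_rot: [[-0.97, 0.241, -0.015], [0.242, 0.969, -0.054], [0.001, -0.056, -0.998]]
contact_force: [-0.7, 0.7, -0.5]
finger_gap: 0.452
finger_force: 4.5
```

{"name": "apply_moves", "arguments": {"fingers": [0.55, 0.55, 0.55, 0.55, 0.55, 0.55, 0.55], "travel": [[0, 0.03, 0.5], [0, 0.03, 0.5], [0, 0.03, 0.5], [0, 0.03, 0.5], [0, 0.03, 0.5], [0, 0.01, 0.3], [0, 0, 0]], "turn": [[0, 0, 0], [0, 0, 0], [0, 0, 0], [0, 0, 0], [0, 0, 0], [0, 0, 0], [0, 0, 0]]}}

```text
time_s: 48.72
eef_pos: [0.4673, 0.2832, 0.1384]
tool_rot: [[-0.97, 0.241, -0.014], [0.242, 0.969, -0.054], [0.001, -0.056, -0.998]]
contact_force: [0.1, 0.3, 0.0]
finger_gap: 0.451
finger_force: 4.5
```

```bash
python3 - <<'E'
from h import *
st()
for n in ("wrist","side"):
  p=vision.camera(n)
  for k in ["tongs","tongs_head","tongs_rests"]:
    print(n,k,[(np.round(w(p,x["centre"]),4),round(x["confidence"],2)) for x in nets.place_of(p,k)[:1]])
E
```

```text
t 48.725 p [0.4673 0.2832 0.1384] gap 0.45124432116984975 ff 4.458022584440187 F [0.1 0.3 0. ]
wrist tongs []
wrist tongs_head [(array([0.4663, 0.2881, 0.1929]), 0.94)]
wrist tongs_rests [(array([0.4702, 0.2834, 0.1668]), 0.79)]
side tongs [(array([ 0.5131, -0.2734,  0.0232]), 0.59)]
side tongs_head [(array([ 0.5137, -0.2706,  0.0251]), 0.54)]
side tongs_rests [(array([0.4734, 0.2868, 0.1645]), 0.51)]
```

Lowering the last bit to just above the rim.

{"name": "apply_moves", "arguments": {"fingers": [0.55, 0.55, 0.55, 0.55], "travel": [[0, 0.02, 0.3], [0, 0.01, 0.2], [0, 0, 0], [0, 0, 0]], "turn": [[0, 0, 0], [0, 0, 0], [0, 0, 0], [0, 0, 0]]}}

```text
time_s: 49.62
eef_pos: [0.4677, 0.2835, 0.1289]
tool_rot: [[-0.97, 0.241, -0.013], [0.242, 0.969, -0.054], [0.0, -0.055, -0.998]]
contact_force: [0.2, 0.3, -0.5]
finger_gap: 0.45
finger_force: 4.5
```

{"name": "apply_moves", "arguments": {"fingers": [0.55, 0.55, 0.55], "travel": [[0, 0.01, 0.15], [0, 0, 0], [0, 0, 0]], "turn": [[0, 0, 0], [0, 0, 0], [0, 0, 0]]}}

```text
time_s: 50.0
eef_pos: [0.4677, 0.2835, 0.126]
tool_rot: [[-0.97, 0.241, -0.013], [0.242, 0.969, -0.054], [-0.0, -0.055, -0.998]]
contact_force: [-0.1, -0.3, -2.0]
finger_gap: 0.448
finger_force: 4.5
```

{"name": "apply_moves", "arguments": {"fingers": [0.55, 0.55, 0.55], "travel": [[0, 0.01, 0.12], [0, 0, 0], [0, 0, 0]], "turn": [[0, 0, 0], [0, 0, 0], [0, 0, 0]]}}

```text
time_s: 50.38
eef_pos: [0.4677, 0.2836, 0.1235]
tool_rot: [[-0.97, 0.241, -0.013], [0.242, 0.969, -0.054], [0.0, -0.055, -0.998]]
contact_force: [0.6, 0.4, -0.4]
finger_gap: 0.448
finger_force: 4.5
```

{"name": "apply_moves", "arguments": {"fingers": [0.45, 0.35, 0.25, 0.1, 0, 0, 0, 0], "travel": [[0, 0, 0], [0, 0, 0], [0, 0, 0], [0, 0, 0], [0, 0, 0], [0, 0, 0], [0, 0, 0], [0, 0, -0.3]], "turn": [[0, 0, 0], [0, 0, 0], [0, 0, 0], [0, 0, 0], [0, 0, 0], [0, 0, 0], [0, 0, 0], [0, 0, 0]]}}

```text
time_s: 51.38
eef_pos: [0.4677, 0.2845, 0.1299]
tool_rot: [[-0.971, 0.241, -0.013], [0.241, 0.969, -0.053], [0.0, -0.055, -0.998]]
contact_force: [-0.3, 0.3, 0.0]
finger_gap: 0.997
finger_force: 0.0
```

```bash
python3 - <<'E'
from h import *
st()
for n in ("wrist","side"):
  p=vision.camera(n)
  for k in ["tongs","tongs_head","tongs_rests"]:
    print(n,k,[(np.round(w(p,x["centre"]),4),round(x["confidence"],2)) for x in nets.place_of(p,k)[:2]])
E
```

```text
t 51.375 p [0.4677 0.2845 0.1299] gap 0.9974363343781633 ff 0.0 F [-0.3  0.3  0. ]
wrist tongs [(array([ 4.685e-01,  2.788e-01, -2.000e-04]), 0.26)]
wrist tongs_head [(array([0.4716, 0.2894, 0.1427]), 0.7)]
wrist tongs_rests [(array([0.4679, 0.2863, 0.1176]), 0.91)]
side tongs [(array([0.4675, 0.2824, 0.0008]), 0.17)]
side tongs_head [(array([0.4657, 0.2838, 0.1459]), 0.6), (array([0.5271, 0.0465, 0.0019]), 0.17)]
side tongs_rests [(array([0.4694, 0.2839, 0.1119]), 0.45)]
```

{"name": "apply_moves", "arguments": {"fingers": [0, 0, 0, 0, 0, 0, 0, 0], "travel": [[0, -0.02, -0.5], [0, -0.04, -0.8], [0, -0.05, -1], [0, -0.05, -1], [0, -0.05, -1], [0, -0.05, -1], [0, -0.03, -0.5], [0, 0, 0]], "turn": [[0, 0, 0], [0, 0, 0], [0, 0, 0], [0, 0, 0], [0, 0, 0], [0, 0, 0], [0, 0, 0], [0, 0, 0]]}}

```text
time_s: 52.78
eef_pos: [0.4684, 0.2848, 0.2468]
tool_rot: [[-0.97, 0.241, -0.012], [0.242, 0.969, -0.053], [-0.001, -0.054, -0.999]]
contact_force: [-0.4, 0.2, -0.6]
finger_gap: 0.996
finger_force: 0.0
```

```bash
python3 - <<'E'
from h import *
st()
for n in ("wrist","side","top"):
  p=vision.camera(n)
  for k in ["tongs","tongs_head","tongs_rests","weight_medium","pan","weight_large","weight_small","pump_bottle","capped_jar","pen"]:
    print(n,k,[(np.round(w(p,x["centre"]),4),round(x["confidence"],2)) for x in nets.place_of(p,k)[:1]])
E
```

```text
t 52.775 p [0.4684 0.2848 0.2468] gap 0.9960803189780393 ff 0.0 F [-0.4  0.2 -0.6]
wrist tongs []
wrist tongs_head [(array([0.467 , 0.2895, 0.1442]), 0.88)]
wrist tongs_rests [(array([0.4696, 0.2825, 0.1163]), 0.87)]
wrist weight_medium []
wrist pan []
wrist weight_large []
wrist weight_small []
wrist pump_bottle [(array([ 0.5026, -0.0856,  0.0017]), 0.75)]
wrist capped_jar [(array([ 0.5647,  0.2532, -0.0016]), 0.82)]
wrist pen [(array([ 0.3657, -0.0618, -0.0014]), 0.87)]
side tongs []
side tongs_head [(array([0.4678, 0.2854, 0.1463]), 0.49)]
side tongs_rests [(array([0.4706, 0.2858, 0.1122]), 0.63)]
side weight_medium [(array([ 0.5147, -0.2725,  0.0243]), 0.72)]
side pan [(array([ 0.5118, -0.2719,  0.0226]), 0.56)]
side weight_large []
side weight_small []
side pump_bottle [(array([ 0.4973, -0.0842, -0.0026]), 0.61)]
side capped_jar [(array([0.5629, 0.2559, 0.0018]), 0.64)]
side pen [(array([ 0.3688, -0.0675, -0.0042]), 0.72)]
top tongs [(array([0.4629, 0.2869, 0.0089]), 0.6)]
top tongs_head [(array([0.4678, 0.284 , 0.1465]), 0.49)]
top tongs_rests [(array([0.4683, 0.2824, 0.1117]), 0.7)]
top weight_medium [(array([ 0.5111, -0.2747,  0.0242]), 0.64)]
top pan [(array([ 0.5129, -0.273 ,  0.0162]), 0.59)]
top weight_large [(array([ 0.5008, -0.0851, -0.0018]), 0.64)]
top weight_small [(array([0.5375, 0.0962, 0.013 ]), 0.56)]
top pump_bottle [(array([ 0.5027, -0.0853, -0.0037]), 0.95)]
top capped_jar [(array([ 5.591e-01,  2.519e-01, -1.000e-04]), 0.81)]
top pen [(array([ 0.3736, -0.0674,  0.0013]), 0.75)]
```

The tongs are back on the sleeve floor, the weight stands mid-pan, and the arm is clear of everything.

```bash
python3 -c "
from station import robot; print(robot.close_job())"
```

```text
the job is handed in; nothing more can be done
None
```

Job handed in with no verdict returned: by the last camera readings the medium weight stands within about 4 mm of the pan's centre, the tongs are down in their sleeve, and the bottle, jar and pen are unmoved (the other two weights were never touched; the final pictures re-found only the small one, in its pocket).

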